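# Pack and pin the printer bracket tray

## Robot

A 6-joint arm with a two-finger parallel gripper is mounted at the origin on the work surface. World frame = base frame: x ahead of the robot, y to its left, z up, the work surface at z = 0. Lengths are in mm, angles in rad, forces in N, time in s.
With the tool pointing down it reaches from about 325 to 750 mm from the base axis. Payload 7.6 kg.
Tool frame: the origin (TCP) lies on the centre line of the jaws, within the pads' length; the fingertips stand 25 mm ahead of it and the grasp point (between the pads) lies 6 mm ahead of it; z points along the fingers, y is the line along which they close (so a half turn about z gives the same grasp; the last joint's range is limited). The gripper opens to 85 mm and grips with 20 to 120 N. Pads are 22 mm wide; open, the fingers measure 114 mm over their backs; the gripper's body (76 mm by 85 mm) begins 54 mm behind the grasp point. The pads swing forward as they close: fully open they stand 13 mm farther back than shut.
Start: joints at [1.124, 0.052, 1.401, -0, 1.689, -0.07], TCP at [193.158, 488.197, 225.523] pointing down, gripper open.
Joint ranges: [-2.9, 2.9], [-0.91, 2.17], [0.12, 2.37], [-1.06, 4.2], [0.26, 2.73], [-2.93, 2.93]. Speed limits (rad/s): [2.57, 2.57, 3.01, 3.14, 3.14, 3.14].

## Interface

Orientations are given as a unit quaternion [x, y, z, w].
In Python, from cell import monitor, read_camera, env gives the robot as it stands.
- The arm moves only by the tool play_rows, never from a script. Its argument "steps" is text: rows parted by semicolons, each of 7 numbers parted by spaces: the turn, a rotation vector about the tool's x, y, z in degrees, then the shift along the tool's x, y, z in m, then the finger opening in m, from 0 to 0.0854. In form: ax ay az tx ty tz hand; .... A call has 1 to 5 rows; each row is the pose to reach, as a shift and turn from the pose commanded when the call began, along the tool's axes at that moment; what a row does not reach only later rows make up. A row lasts 1/12 s, in which the tool goes at most 41.7 mm and 7.16 degrees, less where a joint would pass 70% of its speed; a pose out of reach is approached as far as the arm can. A call with a gripper value outside its range is refused whole. The fingers move at their own pace and stop on an object; "squeeze" is the grip in N (left out, the last holds). Time passes only in rows, so rows that repeat a pose let the fingers close. It gives the time, the measured TCP pose, the force, the opening and the grip force at its end, in the units of the state.
- monitor.state(): the state, without advancing time (a new reading comes with each control period).
- read_camera(name): name is "side" or "top" or "wrist"; returns a dict with "image" (400x640x3 uint8, blue, green, red), "z_map" (400x640 float32, mm along the optical axis (not along the pixel's ray), 0 where there is no reading), "intrinsics" (3x3 intrinsics, pixels), "R" (3x3) and "t" (3): a world point X has camera coordinates R X + t. Camera axes: x right, y down, z forward; pixel columns grow to the right and rows downward; lengths in mm; the calibration is good to about 2 mm. A picture is of the moment at which its call begins.
- env.hand_in(): hands the job in; it is judged then, once.
The state is a dict: "time": time; "qpos": joint angles; "dq": joint speeds; "tau": joint torques, N m; "eef_pos": TCP position; "ee_rot": TCP orientation; "wrist_force": force on the tool from outside, world axes, zero at the start; "ft_torque": the same for the moment, N m; "gripper_width": opening from 0.0 (shut) to 1.0 (fully open); "grasp_force": force on a finger pad.
Only numpy, scipy, OpenCV 4.12 (cv2) and the standard library are available. Lean on these libraries where they do the work, as an engineer would, in place of code of your own. Each camera call takes 0.05 s, during which the arm holds its last target. There are 200 camera calls.

## Task

Pack the kit tray for the cart: lift the loose hold-down bar off its posts and lay it flat on the bench clear of the tray, then lay every flat bracket that is out on the bench flat in a compartment of its own, its wide head in the wide end. Then lower the bar back over the two posts until it rests on both shoulders, and last push a hairpin clip through the cross hole of each post, straight leg first, until it is fully home and its sprung leg has snapped round the post. Leave the mug, the label roll and the note block where they are.

Things in the scene. Friction and masses are not known exactly. Their poses are not given: they have to be found in the camera images.
- tray: Grey kit tray fixed to the bench, base 130 (x) x 306 (y) x 6 mm; origin under its centre, on the bench; x points away from the robot, within 0.25 rad. On it four black-walled compartments side by side along y, walls 8 mm high, and beyond them at x = +38, y = +130 and -130 mm two round steel posts, 24 mm across, cone-topped, 56 mm high, each on a 40 x 36 mm shoulder block 18 mm high.
- pocket0 (a point): Centre of compartment 0 (tray y = 81 mm) on its floor, 6 mm above the bench. 102 mm long along the tray's x; its wide part (50 mm wide, 43 long) is at the tray's +x (far) end, the rest is 32 mm wide. Any bracket fits any compartment, one way round.
- pocket1 (a point): Centre of compartment 1 (tray y = 27 mm) on its floor, 6 mm above the bench. 102 mm long along the tray's x; its wide part (50 mm wide, 43 long) is at the tray's -x (robot) end, the rest is 32 mm wide. Any bracket fits any compartment, one way round.
- pocket2 (a point): Centre of compartment 2 (tray y = -27 mm) on its floor, 6 mm above the bench. 102 mm long along the tray's x; its wide part (50 mm wide, 43 long) is at the tray's +x (far) end, the rest is 32 mm wide. Any bracket fits any compartment, one way round.
- pocket3 (a point): Centre of compartment 3 (tray y = -81 mm) on its floor, 6 mm above the bench. 102 mm long along the tray's x; its wide part (50 mm wide, 43 long) is at the tray's -x (robot) end, the rest is 32 mm wide. Any bracket fits any compartment, one way round.
- bar_seat (a point): Where the hold-down bar's origin lies once the bar is seated: midway between the posts, 18 mm above the bench, level with the shoulders.
- hole_left (a point): Centre of the cross hole in the +y (left) post, on the post's axis, 30.5 mm above the bench. The hole is square, 9 mm wide, 9 mm high (26 to 35 mm above the bench) and runs along the tray's x. A clip may enter from either side.
- hole_right (a point): Centre of the cross hole in the -y (right) post, on the post's axis, 30.5 mm above the bench. The hole is square, 9 mm wide, 9 mm high (26 to 35 mm above the bench) and runs along the tray's x. A clip may enter from either side.
- bracket0: Flat steel bracket, 6 mm thick, about 0.13 kg; may be absent. 96 mm long along x: a stem 26 mm wide from x = -48 to +14, a wide head 44 mm across from +14 to +48. Origin under its middle. Above the origin an upright lug to grip, 22 mm long along x, 10 mm thick along y, its top 34 mm above the underside.
- bracket1: Flat steel bracket, 6 mm thick, about 0.13 kg; may be absent. 96 mm long along x: a stem 26 mm wide from x = -48 to +14, a wide head 44 mm across from +14 to +48. Origin under its middle. Above the origin an upright lug to grip, 22 mm long along x, 10 mm thick along y, its top 34 mm above the underside.
- bracket2: Flat steel bracket, 6 mm thick, about 0.13 kg; may be absent. 96 mm long along x: a stem 26 mm wide from x = -48 to +14, a wide head 44 mm across from +14 to +48. Origin under its middle. Above the origin an upright lug to grip, 22 mm long along x, 10 mm thick along y, its top 34 mm above the underside.
- bracket3: Flat steel bracket, 6 mm thick, about 0.13 kg; may be absent. 96 mm long along x: a stem 26 mm wide from x = -48 to +14, a wide head 44 mm across from +14 to +48. Origin under its middle. Above the origin an upright lug to grip, 22 mm long along x, 10 mm thick along y, its top 34 mm above the underside.
- bar: Aluminium hold-down bar, 40 (x) x 300 (y) x 8 mm, 0.3 kg, at first loose on the tray's shoulders, over the posts; round 28 mm holes at y = +130 and -130 mm. Origin at the centre of its underside. On its middle an upright handle plate, 10 mm thick along x, 40 mm long along y, top 34 mm above the underside. Either end fits either post.
- clip0: Hairpin clip of 5 mm wire, 62 g, lying flat. Origin: where a post's axis lies when the clip is home, at the clip's underside. Straight leg along x at y = 0, from the bow at x = -14.5 to its tip at +34 mm, its centre line 2.5 mm above the underside. Grip it by the grey tab centred at x = -31, y = -6: 26 mm long (x), 14 thick (y), top 24 mm above the underside, on a foot 34 wide, 4 thick.
- clip0_leg (a joint): This clip's sprung outer leg, on the -y side of the straight one: out to y = -14.5 at x = +4, in to a throat at x = +14, y = -9, flaring to y = -17 at x = +28. Value: its opening, 0 relaxed, about 0.12 rad as the throat rides past a post (push of 4 to 8 N), at most 0.35; it snaps back when home.
- clip1: Hairpin clip of 5 mm wire, 62 g, lying flat. Origin: where a post's axis lies when the clip is home, at the clip's underside. Straight leg along x at y = 0, from the bow at x = -14.5 to its tip at +34 mm, its centre line 2.5 mm above the underside. Grip it by the grey tab centred at x = -31, y = -6: 26 mm long (x), 14 thick (y), top 24 mm above the underside, on a foot 34 wide, 4 thick.
- clip1_leg (a joint): This clip's sprung outer leg, on the -y side of the straight one: out to y = -14.5 at x = +4, in to a throat at x = +14, y = -9, flaring to y = -17 at x = +28. Value: its opening, 0 relaxed, about 0.12 rad as the throat rides past a post (push of 4 to 8 N), at most 0.35; it snaps back when home.
- label_roll: Roll of white labels standing on its end, 60 mm across, 50 tall. Leave alone.
- sticky_notes: Block of paper notes, 50 x 50 x 20 mm. Leave alone.
- mug: White mug, 80 mm across, 90 tall. Leave alone.
There are look-alikes about, which are no part of the job. What is shaped like the bracket3 but orange or pink is not meant.

How it is judged:
By the outcome, as a careful person would: the job done as asked, in the order asked, and still so for the second after the job is handed in, with the robot touching nothing.
Of bracket0, bracket1, bracket2, bracket3 only 3 to 4 are there at a start; the rules pass over those that are not, and their reading is None.
At some moment in a run one of bracket0, bracket1, bracket2, bracket3, clip0, clip1 may be knocked a few centimetres aside while the robot is not near it.
Once in a run the grip may slacken for a moment while it holds something.
It also fails if it takes over 208 s, if anything falls off the work surface, if the arm or the gripper's body presses on something with over 40 N, if the wrist force passes 120 N, or if a joint passes its speed limit or range.

## Working session

There is one attempt and no reset: what is moved stays moved. The work goes in short steps, Python scripts to look and compute and a tool call to move; the robot and the scene stay as the last step left them, time stands still between calls to the robot, and variables do not carry over. Pictures are saved under pics/ and viewed, at most 14 in all, crops included, and the job is handed in when it is done.

Besides the shell and the picture viewer there is one more tool, called after "Request:" by a JSON object that holds its "name" and its "arguments". play_rows: Moves the arm, as the interface text tells. Its arguments: {"type":"object","properties":{"steps":{"type":"string"},"squeeze":{"type":"number"}},"required":["steps"]}

```bash
ls; mkdir -p pics
cat > h.py <<'E'
import numpy as np, cv2
from cell import monitor, read_camera, env
def shot(n,f):
    c=read_camera(n); cv2.imwrite('pics/'+f+'.png',c['image']); np.savez('pics/'+f+'.npz',**{k:np.array(v) for k,v in c.items()}); return c
def load(f): return dict(np.load('pics/'+f+'.npz'))
def pts(c):
    z=c['z_map'].astype(float); v,u=np.mgrid[:400,:640]; K=c['intrinsics']
    P=np.stack([(u-K[0,2])/K[0,0]*z,(v-K[1,2])/K[1,1]*z,z],-1)
    W=(P-c['t'])@c['R']; W[z==0]=np.nan; return W
def ray(c,u,v,h):
    K=c['intrinsics'];d=np.linalg.inv(K)@np.array([u,v,1.]);d=c['R'].T@d;o=-c['R'].T@c['t'];return o+d*(h-o[2])/d[2]
E
python3 - <<'E'
from h import *
for n in ('top','side'):
    c=shot(n,n+'0'); print(n,c['intrinsics'].tolist(),c['R'].round(3).tolist(),c['t'].round(1).tolist())
print(monitor.state())
E
```

```text
pics
top [[364.0417640936074, 0.0, 317.85222550785335], [0.0, 364.0417640936074, 196.86616530143445], [0.0, 0.0, 1.0]] [[0.009, -1.0, 0.015], [-0.985, -0.011, -0.172], [0.172, -0.013, -0.985]] [-75.1, 498.1, 1123.2]
side [[498.7955678357687, 0.0, 321.9393711558755], [0.0, 498.7955678357687, 193.43526226924124], [0.0, 0.0, 1.0]] [[-0.996, -0.086, -0.001], [-0.043, 0.507, -0.861], [0.075, -0.858, -0.509]] [486.0, 107.7, 1669.9]
{'time': 0.1, 'qpos': array([ 1.12370461e+00,  5.27748294e-02,  1.40162220e+00,  1.10045740e-05,
        1.68859907e+00, -7.03159160e-02]), 'dq': array([ 0.00132972,  0.00039075, -0.00215527, -0.00059921,  0.00100331,
       -0.00052281]), 'tau': array([ 6.91378937e-04, -3.82576311e+01, -3.60989392e+01, -1.08996419e-04,
        4.71223830e-03,  2.80032808e-06]), 'eef_pos': array([193.02427914, 487.9315039 , 224.75660463]), 'ee_rot': array([ 1.87274886e-01,  9.82307296e-01, -6.76973450e-04, -1.84802980e-04]), 'wrist_force': array([ 0.11214529, -0.3900328 ,  1.27200818]), 'ft_torque': array([ 0.01049075, -0.02452343,  0.01268708]), 'grasp_force': 0.0, 'gripper_width': 0.9990991358665956}
```

View pics/top0.png

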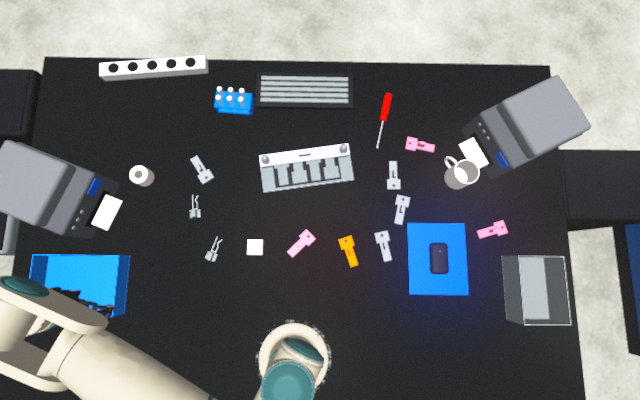

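View pics/side0.png

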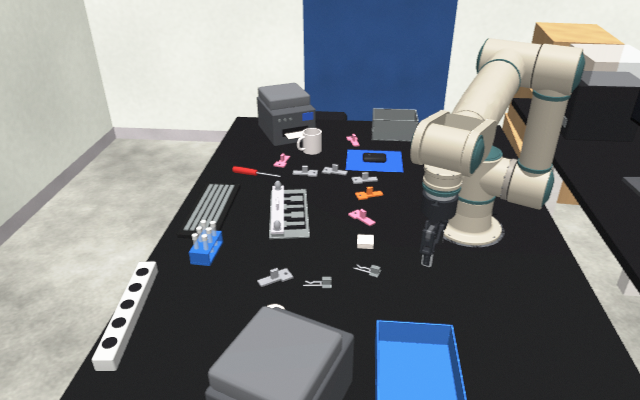

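The top view shows the tray at about (306,168) and grey brackets at (202,168), (393,176), (401,209) and (383,246). The clips are at (195,207) and (213,248). The orange and pink lookalikes are to be left alone.

```bash
cat >> h.py <<'E'
def blob(c,u,v,r=30,thr=90,hull=False):
    """grey blob nearest (u,v): mask"""
    im=c['image'].astype(int); m=((im.min(2)>thr)&(im.max(2)-im.min(2)<45)).astype(np.uint8)
    w=np.zeros_like(m);w[max(0,v-r):v+r,max(0,u-r):u+r]=1;m&=w
    n,l,s,ce=cv2.connectedComponentsWithStats(m)
    k=[i for i in range(1,n) if s[i,4]>20]
    i=min(k,key=lambda i:np.hypot(*(ce[i]-(u,v)))); return l==i
def pose(W,m,lo,hi):
    P=W[m];P=P[(P[:,2]>lo)&(P[:,2]<hi)];r=cv2.minAreaRect(P[:,:2].astype(np.float32));return P,r
E
python3 - <<'E'
from h import *
c=load('top0');W=pts(c)
print('bench z',np.nanmedian(W[270:290,300:380,2]))
for u,v in [(202,168),(393,176),(401,209),(383,246),(195,207),(213,248)]:
    m=blob(c,u,v); P=W[m]
    low=P[P[:,2]<15]; top=P[P[:,2]>20]
    print((u,v),m.sum(),'mean',P.mean(0).round(),'rect',cv2.minAreaRect(P[:,:2].astype(np.float32)),'low',low.mean(0).round(),'high',top.mean(0).round() if len(top) else None,len(top))
for u,v in [(265,160),(343,149)]:
    Q=W[v-8:v+9,u-8:u+9].reshape(-1,3);Q=Q[Q[:,2]>40];print('post',Q.mean(0),len(Q))
m=blob(c,306,155,60,215)
P=W[m];print('bar',m.sum(),P.mean(0),cv2.minAreaRect(P[:,:2].astype(np.float32)))
E
```

```text
bench z -0.10460131369399406
(202, 168) 317 mean [nan nan nan] rect ((600.1088256835938, 323.16705322265625), (102.56452941894531, 46.37050247192383), 32.139102935791016) low [591. 318.   5.] high [597. 322.  32.] 28
(393, 176) 318 mean [ 577. -322.    8.] rect ((583.7875366210938, -322.63995361328125), (96.6860580444336, 48.30564880371094), 0.4426501393318176) low [ 576. -323.    5.] high [ 584. -320.   32.] 27
(401, 209) 337 mean [nan nan nan] rect ((466.5971984863281, -349.1723327636719), (41.84337615966797, 100.72731018066406), 77.92576599121094) low [ 472. -345.    5.] high [ 467. -342.   32.] 28
(383, 246) 349 mean [nan nan nan] rect ((347.01806640625, -282.1523132324219), (100.66301727294922, 46.27097702026367), 6.511877536773682) low [ 353. -285.    5.] high [ 348. -284.   33.] 27
(195, 207) 178 mean [nan nan nan] rect ((470.9708557128906, 338.47967529296875), (81.6637191772461, 34.08831787109375), 16.763643264770508) low [468. 333.   3.] high [447. 333.  24.] 30
(213, 248) 187 mean [nan nan nan] rect ((333.5252685546875, 265.3980712890625), (27.93692970275879, 80.59339141845703), 66.32232666015625) low [330. 262.   3.] high [311. 272.  24.] 39
post [623.6377955  105.23255951  51.14448125] 43
post [ 663.26694663 -150.66912999   50.30775324] 41
bar 963 [nan nan nan] ((645.8314819335938, -25.203033447265625), (40.910850524902344, 302.4881896972656), 8.688639640808105)
```

Run:
```python
from h import *
c=shot('wrist','wr0'); print(c['R'].round(3).tolist(),c['t'],c['intrinsics'].tolist()); s=monitor.state();
print('cam pos',-c['R'].T@c['t'], s['eef_pos'])
from scipy.spatial.transform import Rotation as R
T=R.from_quat(s['ee_rot']).as_matrix(); print('cam in tool',T.T@(-c['R'].T@c['t']-s['eef_pos'])); print((c['R']@T).round(3)); print(T.round(3))
```

```text
[[0.368, 0.93, -0.002], [0.896, -0.354, 0.268], [0.249, -0.1, -0.963]] [-524.59827582  -34.54584895  377.65487399] [[295.56770834523917, 0.0, 319.0832140881464], [0.0, 295.56770834523917, 201.83252543540968], [0.0, 0.0, 1.0]]
cam pos [130.14426928 513.29585962 372.30337118] [193.05393568 487.97870419 224.87824037]
cam in tool [  67.82935845    0.22251507 -147.41737448]
[[-0.     1.     0.   ]
 [-0.963 -0.    -0.268]
 [-0.268 -0.     0.963]]
[[-0.93   0.368 -0.001]
 [ 0.368  0.93  -0.001]
 [ 0.    -0.001 -1.   ]]
```

View pics/wr0.png

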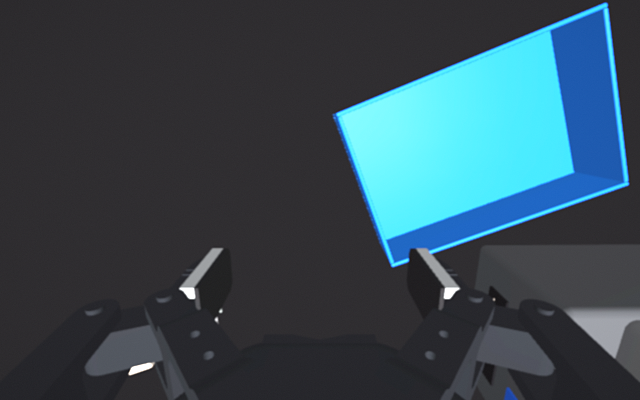

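The wrist view at the start only shows the blue bin; the point below the TCP falls near the image centre (320,175). Next I'll write a move-delta helper and go above the bar.

```bash
cat >> h.py <<'E'
from scipy.spatial.transform import Rotation as Rot
def cur():
    s=monitor.state();T=Rot.from_quat(s['ee_rot']).as_matrix();return s['eef_pos'],T
def plan(x,y,z,a,hand=.04,start=None):
    """tool-frame deltas to a TCP pose, tool down, tool y at world angle a (deg); one line per call"""
    if start is None:
        p,T=cur();a0=np.degrees(np.arctan2(T[1,1],T[0,1]));tilt=np.degrees(np.arccos(-T[2,2]))
        if tilt>.5: print('TILT',tilt)
    else: p,a0=np.array(start[:3],float),start[3]
    g=np.array([x,y,z],float);d=g-p;da=(a-a0+180)%360-180
    n=int(max(np.ceil(np.linalg.norm(d)/200),np.ceil(abs(da)/34),1))
    for i in range(n):
        r=np.radians(a0+da*i/n);e=d/n
        t=np.array([-np.sin(r)*e[0]+np.cos(r)*e[1],np.cos(r)*e[0]+np.sin(r)*e[1],-e[2]])/1000
        print(f"0 0 {-da/n:.1f} {t[0]:.4f} {t[1]:.4f} {t[2]:.4f} {hand}")
    return g
E
python3 -c "
from h import *
plan(640,-24,200,8.7)"
```

```text
0 0 14.9 -0.1510 -0.0779 0.0062 0.04
0 0 14.9 -0.1660 -0.0364 0.0062 0.04
0 0 14.9 -0.1697 0.0076 0.0062 0.04
0 0 14.9 -0.1620 0.0511 0.0062 0.04
```

Request:
{"name": "play_rows", "arguments": {"steps": "0 0 14.9 -0.151 -0.078 0.006 0.04;0 0 14.9 -0.151 -0.078 0.006 0.04;0 0 14.9 -0.151 -0.078 0.006 0.04;0 0 14.9 -0.151 -0.078 0.006 0.04;0 0 14.9 -0.151 -0.078 0.006 0.04"}}

```text
time: 0.57
eef_pos: [308.1, 355.9, 219.1]
ee_rot: [0.316, 0.949, -0.001, 0.001]
wrist_force: [-0.1, 0.6, -0.2]
gripper_width: 0.468
grasp_force: 0.0
```

Request:
{"name": "play_rows", "arguments": {"steps": "0 0 14.9 -0.166 -0.036 0.006 0.04;0 0 14.9 -0.166 -0.036 0.006 0.04;0 0 14.9 -0.166 -0.036 0.006 0.04;0 0 14.9 -0.166 -0.036 0.006 0.04;0 0 14.9 -0.166 -0.036 0.006 0.04"}}

```text
time: 0.98
eef_pos: [419.8, 228.0, 212.8]
ee_rot: [0.436, 0.9, -0.001, 0.001]
wrist_force: [-0.4, 0.4, 0.1]
gripper_width: 0.467
grasp_force: 0.0
```

Request:
{"name": "play_rows", "arguments": {"steps": "0 0 14.9 -0.170 0.008 0.006 0.04;0 0 14.9 -0.170 0.008 0.006 0.04;0 0 14.9 -0.170 0.008 0.006 0.04;0 0 14.9 -0.170 0.008 0.006 0.04;0 0 14.9 -0.170 0.008 0.006 0.04"}}

```text
time: 1.4
eef_pos: [531.7, 100.1, 206.1]
ee_rot: [0.549, 0.836, -0.001, 0.0]
wrist_force: [-0.3, -0.3, -0.8]
gripper_width: 0.469
grasp_force: 0.0
```

Request:
{"name": "play_rows", "arguments": {"steps": "0 0 14.9 -0.162 0.051 0.006 0.04;0 0 14.9 -0.162 0.051 0.006 0.04;0 0 14.9 -0.162 0.051 0.006 0.04;0 0 14.9 -0.162 0.051 0.006 0.04;0 0 14.9 -0.162 0.051 0.006 0.04"}}

```text
time: 1.82
eef_pos: [643.0, -28.0, 197.9]
ee_rot: [0.653, 0.758, -0.002, -0.001]
wrist_force: [-0.8, -0.8, -0.9]
gripper_width: 0.468
grasp_force: 0.0
```

Run:
```python
from h import *
s=monitor.state();print(s['time'],s['eef_pos'],s['qpos'],s['wrist_force']);c=shot('wrist','wr1')
```

```text
1.8167 [642.98897785 -27.98099501 197.88079664] [-1.00233454e-01  4.02824183e-01  1.04983544e+00 -1.40648766e-03
  1.69269141e+00 -2.49360251e-01] [-0.82487155 -0.75907473 -0.89174305]
```

View pics/wr1.png

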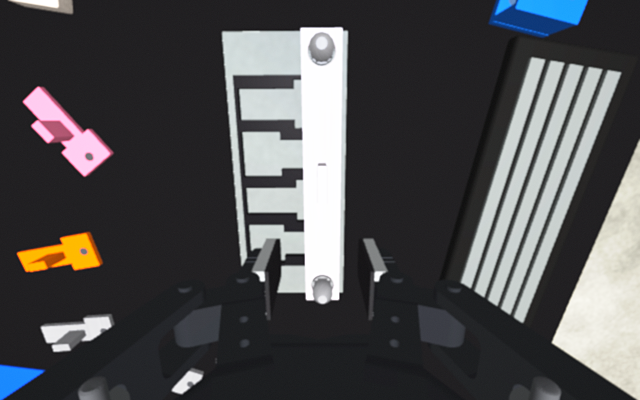

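The wrist view shows the bar running vertically, with post tops at (321,46) and (322,290), partly occluded, and the handle between about rows 163 and 200.

Run:
```python
from h import *
c=load('wr1');W=pts(c);s=monitor.state();p,T=cur();print(T.round(4).tolist())
for u,v in [(321,46),(322,290)]:
    Q=W[v-20:v+21,u-20:u+21].reshape(-1,3);Q=Q[(Q[:,2]>38)&(Q[:,2]<62)];print('post',Q.mean(0),Q.max(0),Q.min(0),len(Q))
Q=W[60:275,295:350].reshape(-1,3);H=Q[(Q[:,2]>47)&(Q[:,2]<55)]
print('handle',H.mean(0),len(H),cv2.minAreaRect(H[:,:2].astype(np.float32)))
B=Q[(Q[:,2]>22)&(Q[:,2]<30)];print('bar z',np.median(B[:,2]),cv2.minAreaRect(B[:,:2].astype(np.float32)),len(B))
# bar edges by image
```

```text
[[-0.1495, 0.9888, -0.0039], [0.9888, 0.1495, 0.0001], [0.0007, -0.0038, -1.0]]
post [625.174039   103.16727243  49.97594617] [636.64409575 116.6171746   57.15440969] [613.3528163   92.83852739  38.16269783] 600
post [ 664.28298287 -147.443464     48.87006469] [ 676.32824662 -139.67174792   56.49006259] [ 653.53540949 -159.75408937   38.20898948] 342
handle [644.88034381 -22.55308102  50.97222416] 359 ((645.3229370117188, -23.298261642456055), (9.144018173217773, 39.482513427734375), 8.472393989562988)
bar z 25.02015278802829 ((644.6687622070312, -21.48797607421875), (40.09492492675781, 238.02210998535156), 8.871940612792969) 7419
```

Request:
{"name": "play_rows", "arguments": {"steps": "0 0 0 0.0045 0.0025 0.04 0.04;0 0 0 0.0045 0.0025 0.08 0.04;0 0 0 0.0045 0.0025 0.11 0.04;0 0 0 0.0045 0.0025 0.11 0.04;0 0 0 0.0045 0.0025 0.11 0.04", "squeeze": 60}}

```text
time: 2.28
eef_pos: [641.7, -17.0, 90.6]
ee_rot: [0.65, 0.76, -0.001, -0.002]
wrist_force: [0.5, -0.4, 1.3]
gripper_width: 0.47
grasp_force: 0.0
```

```bash
python3 -c "
from h import *
plan(645,-23,54,8.7)"
```

```text
0 0 0.2 -0.0065 0.0024 0.0366 0.04
```

Request:
{"name": "play_rows", "arguments": {"steps": "0 0 0.2 -0.0065 0.0024 0.02 0.04;0 0 0.2 -0.0065 0.0024 0.0366 0.04;0 0 0.2 -0.0065 0.0024 0.0366 0.04;0 0 0.2 -0.0065 0.0024 0.0366 0.04;0 0 0.2 -0.0065 0.0024 0.0366 0.04"}}

```text
time: 2.7
eef_pos: [647.6, -24.1, 58.3]
ee_rot: [0.652, 0.758, 0.001, 0.002]
wrist_force: [-0.2, 0.4, 0.2]
gripper_width: 0.465
grasp_force: 0.0
```

```bash
python3 -c "
from h import *
print(cur()[0]);plan(645,-23,54,8.7)"
```

```text
[647.63596272 -24.12800928  58.28436464]
0 0 -0.1 0.0015 -0.0024 0.0043 0.04
```

Request:
{"name": "play_rows", "arguments": {"steps": "0 0 0 0 0 0 0.04;0 0 0 0 0 0 0.04;0 0 0 0 0 0 0.04"}}

```text
time: 2.95
eef_pos: [646.7, -24.4, 56.1]
ee_rot: [0.652, 0.758, 0.001, 0.001]
wrist_force: [-0.5, -1.0, 0.1]
gripper_width: 0.468
grasp_force: 0.0
```

```bash
python3 -c "
from h import *
print(cur()[0]);plan(645,-23,54,8.7)"
```

```text
[646.73993459 -24.37110537  56.14632645]
0 0 -0.1 0.0016 -0.0015 0.0021 0.04
```

Request:
{"name": "play_rows", "arguments": {"steps": "0 0 0 0.0014 -0.001 0.001 0.04;0 0 0 0.0014 -0.001 0.001 0.04;0 0 0 0.0014 -0.001 0.001 0;0 0 0 0.0014 -0.001 0.001 0;0 0 0 0.0014 -0.001 0.001 0"}}

```text
time: 3.37
eef_pos: [645.0, -23.2, 53.8]
ee_rot: [0.652, 0.758, -0.0, -0.0]
wrist_force: [-1.2, -0.8, 0.7]
gripper_width: 0.048
grasp_force: 0.0
```

Request:
{"name": "play_rows", "arguments": {"steps": "0 0 0 0 0 0 0;0 0 0 0 0 0 0;0 0 0 0 0 0 0;0 0 0 0 0 0 0"}}

```text
time: 3.7
eef_pos: [645.1, -23.2, 53.9]
ee_rot: [0.652, 0.758, 0.0, -0.0]
wrist_force: [0.5, -0.1, -1.0]
gripper_width: 0.003
grasp_force: 0.0
```

```bash
python3 -c "
from h import *
shot('wrist','wr2');c=shot('side','s2');a=load('wr2')['image'][100:400,160:480];b=cv2.resize(c['image'][150:250,230:340],None,fx=3,fy=3)
cv2.imwrite('pics/m2.png',np.hstack([a,b[:300]]))"
```

```text
(no output)
```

View pics/m2.png

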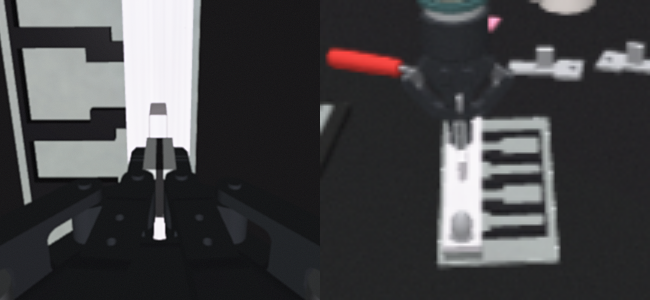

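Run:
```python
from h import *
c=load('wr2');W=pts(c)
for n in('wr1','wr2'):
    c=load(n);W=pts(c);o=-c['R'].T@c['t'];print(n,'cam',o.round(1))
    Q=W[60:275,295:350].reshape(-1,3);H=Q[(Q[:,2]>44)&(Q[:,2]<55)];print('handle',H.min(0),H.max(0),len(H))
for n in('top0','s2'):
    c=load(n);W=pts(c);Q=W.reshape(-1,3);m=(Q[:,2]>42)&(Q[:,2]<54)&(abs(Q[:,0]-645)<25)&(abs(Q[:,1]+22)<70);print(n,Q[m].min(0),Q[m].max(0),Q[m].mean(0),m.sum())
p,T=cur();print(p)
```

```text
wr1 cam [633.7  39.5 345.4]
handle [637.89979593 -43.32450127  48.18892611] [651.87659026  -3.45532718  52.82376861] 359
wr2 cam [635.1  44.1 201.4]
handle [637.03996374 -17.42854047  44.31015313] [648.47960617  -3.21034772  52.83669422] 484
top0 [637.47401096 -39.7930063   42.04415731] [652.75470448  -3.81816527  53.93774987] [644.43803522 -21.68044562  50.12454866] 37
s2 [637.50737807 -31.55455068  42.0695439 ] [648.75693275   1.93450104  53.66733334] [642.31681654  -9.68200213  48.1823303 ] 17
[645.05035167 -23.21007628  53.89234621]
```

Run:
```python
from h import *
c=load('wr2');W=pts(c);p,T=cur()
L=(W-p)@T
for v in range(225,335,10):
    print(v,' '.join('(%d,%d,%d)'%tuple(np.nan_to_num(L[v,u],nan=-999).round()) for u in range(298,346,5)))
print(monitor.state()['gripper_width'],monitor.state()['grasp_force'])
```

```text
225 (4,-13,28) (4,-10,29) (4,-7,28) (13,-3,2) (13,0,3) (13,2,3) (4,6,29) (4,9,29) (4,12,29) (4,15,28)
235 (-3,-13,28) (-3,-10,28) (-3,-7,29) (8,-3,2) (7,0,3) (8,2,2) (-3,6,29) (-3,9,28) (-3,12,28) (-3,16,29)
245 (-10,-13,29) (-10,-10,29) (11,-5,-20) (11,-3,-18) (11,0,-19) (11,2,-19) (11,4,-18) (11,7,-19) (-10,12,29) (-10,16,29)
255 (7,-10,-21) (7,-7,-21) (11,-5,-30) (11,-2,-29) (12,0,-30) (11,2,-30) (11,4,-29) (11,6,-30) (7,9,-21) (7,11,-22)
265 (7,-9,-32) (7,-7,-31) (11,-4,-39) (11,-2,-39) (11,0,-38) (11,2,-39) (11,4,-38) (12,6,-39) (8,8,-32) (8,11,-32)
275 (14,-7,-51) (13,-6,-51) (13,-4,-49) (13,-2,-50) (8,0,-42) (9,2,-43) (12,4,-49) (12,5,-49) (14,7,-51) (14,9,-51)
285 (12,-7,-55) (13,-5,-57) (13,-4,-56) (11,-2,-54) (4,0,-42) (4,2,-43) (-999,-999,-999) (12,5,-56) (13,7,-56) (12,9,-55)
295 (12,-7,-61) (12,-5,-61) (12,-3,-62) (6,-2,-52) (0,0,-42) (0,2,-43) (11,3,-60) (13,5,-63) (12,6,-62) (13,8,-62)
305 (17,-6,-75) (18,-4,-76) (12,-3,-67) (2,-2,-53) (-5,0,-43) (-5,2,-42) (2,3,-53) (16,4,-72) (17,6,-75) (18,7,-75)
315 (17,-6,-78) (17,-4,-78) (9,-3,-68) (-2,-2,-52) (-10,0,-42) (-9,2,-43) (-2,4,-53) (12,4,-72) (18,5,-80) (17,7,-79)
325 (17,-5,-83) (13,-4,-78) (6,-3,-68) (-7,-2,-52) (-71,-1,29) (-70,3,28) (-6,4,-53) (9,4,-72) (16,5,-82) (17,6,-82)
-0.0008047680908987131 0.0
```

Run:
```python
from h import *
c=load('s2');W=pts(c)
# pixel columns near fingers: crop (450..470)/3+230, rows from 150
for v in range(176,212,2):
    print(v,' '.join('(%d,%d,%d)'%tuple(np.nan_to_num(W[v,u],nan=-999).round()) for u in range(272,290,2)))
```

```text
176 (652,1,159) (648,-12,153) (641,-8,155) (633,-5,157) (626,-1,160) (621,-13,153) (616,-20,150) (656,-296,-2) (603,-26,147)
178 (653,0,151) (648,-8,148) (642,-12,145) (634,-5,150) (627,-3,151) (622,-13,146) (660,-273,2) (612,-36,134) (602,-18,144)
180 (654,-6,141) (649,-13,137) (642,-10,139) (634,-5,142) (627,-2,144) (667,-261,-1) (658,-256,2) (610,-23,133) (602,-15,138)
182 (654,-4,134) (650,-17,127) (668,-144,55) (634,-1,137) (627,-3,136) (664,-247,-2) (619,-34,119) (609,-12,132) (603,-18,129)
184 (655,-6,125) (647,0,129) (668,-140,49) (635,-9,124) (633,-30,113) (624,-22,118) (616,-13,123) (609,-12,124) (603,-16,122)
186 (656,-9,116) (650,-12,115) (669,-142,39) (636,-9,117) (631,-18,112) (622,-8,118) (616,-11,117) (611,-20,112) (636,-214,0)
188 (656,-8,109) (651,-16,105) (647,-29,97) (635,-2,113) (631,-16,105) (624,-16,106) (615,-6,112) (642,-203,-3) (633,-192,4)
190 (656,-5,102) (650,-11,100) (646,-21,94) (637,-10,100) (655,-143,23) (646,-137,27) (645,-171,7) (638,-174,6) (630,-174,6)
192 (659,-15,89) (652,-14,90) (644,-12,92) (639,-18,88) (651,-119,28) (644,-126,25) (643,-158,6)
[... 396 characters left out ...]
 (670,-60,29) (664,-69,24) (647,-20,55) (643,-32,48) (643,-73,23) (636,-73,24) (632,-87,15) (625,-90,13) (616,-83,18)
202 (668,-49,28) (660,-47,30) (645,-7,55) (641,-19,48) (640,-55,26) (633,-53,27) (630,-74,15) (622,-70,18) (616,-76,14)
204 (665,-36,28) (659,-41,25) (644,2,52) (640,-12,44) (639,-43,25) (633,-51,20) (630,-72,8) (622,-68,11) (614,-68,11)
206 (665,-32,22) (658,-31,23) (645,-4,40) (638,1,44) (635,-23,29) (630,-30,25) (628,-64,4) (622,-65,4) (614,-62,6)
208 (661,-11,27) (654,-11,28) (645,1,36) (639,-3,34) (635,-19,24) (628,-19,24) (625,-43,9) (616,-33,16) (609,-34,16)
210 (660,-1,25) (651,4,29) (646,-3,25) (639,-4,25) (632,-1,27) (624,1,29) (622,-24,13) (614,-21,16) (608,-27,12)
```

Run:
```python
from h import *
a=cv2.resize(load('s2')['image'][160:240,250:330],None,fx=6,fy=6,interpolation=cv2.INTER_CUBIC)
cv2.imwrite('pics/m3.png',a)
```

```text
(no output)
```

View pics/m3.png

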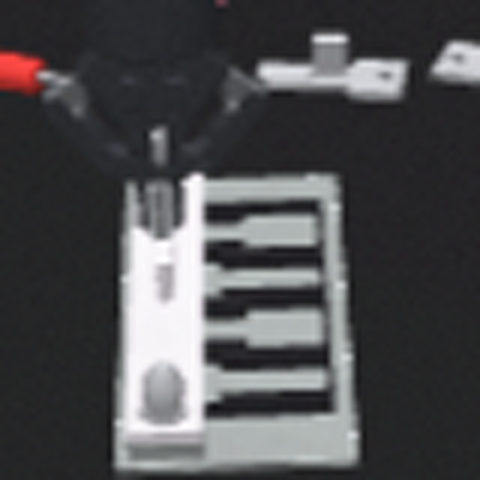

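Both depth views put the closed fingertips at z ≈ 68 while the TCP reads 54. They are really about 14 mm above the reported TCP, so I'll go by that measurement: open, go 36 mm lower, and watch the force.

Request:
{"name": "play_rows", "arguments": {"steps": "0 0 0 0 0 0 0.04;0 0 0 0 0 0 0.04;0 0 0 0 0 0 0.04;0 0 0 0 0 0 0.04;0 0 0 0 0 0 0.04"}}

```text
time: 4.22
eef_pos: [645.1, -23.2, 53.9]
ee_rot: [0.652, 0.758, 0.0, 0.0]
wrist_force: [-0.3, 1.0, 0.2]
gripper_width: 0.47
grasp_force: 0.0
```

Request:
{"name": "play_rows", "arguments": {"steps": "0 0 0 0 0 0.01 0.04;0 0 0 0 0 0.02 0.04;0 0 0 0 0 0.03 0.04;0 0 0 0 0 0.036 0.04;0 0 0 0 0 0.036 0.04"}}

```text
time: 4.63
eef_pos: [643.9, -23.0, 15.2]
ee_rot: [0.652, 0.758, -0.001, -0.001]
wrist_force: [-1.7, 0.3, -1.3]
gripper_width: 0.472
grasp_force: 0.6
```

Request:
{"name": "play_rows", "arguments": {"steps": "0 0 0 0 0 0 0.04;0 0 0 0 0 0 0.04;0 0 0 0 0 0 0.04"}}

```text
time: 4.88
eef_pos: [645.0, -23.2, 18.1]
ee_rot: [0.652, 0.758, -0.0, -0.0]
wrist_force: [-1.7, 0.2, -1.0]
gripper_width: 0.472
grasp_force: 0.7
```

Request:
{"name": "play_rows", "arguments": {"steps": "0 0 0 0 0 0 0;0 0 0 0 0 0 0;0 0 0 0 0 0 0;0 0 0 0 0 0 0;0 0 0 0 0 0 0"}}

```text
time: 5.3
eef_pos: [646.2, -23.4, 20.7]
ee_rot: [0.652, 0.758, 0.001, 0.002]
wrist_force: [-3.0, 0.4, 9.3]
gripper_width: 0.108
grasp_force: 62.3
```

Request:
{"name": "play_rows", "arguments": {"steps": "0 0 0 0 0 0 0;0 0 0 0 0 0 0;0 0 0 0 0 0 0"}}

```text
time: 5.55
eef_pos: [646.3, -23.4, 20.7]
ee_rot: [0.652, 0.758, 0.001, 0.002]
wrist_force: [-2.9, -0.5, 8.9]
gripper_width: 0.099
grasp_force: 62.3
```

Request:
{"name": "play_rows", "arguments": {"steps": "0 0 0 0 0 -0.02 0;0 0 0 0 0 -0.04 0;0 0 0 0 0 -0.06 0;0 0 0 0 0 -0.08 0;0 0 0 0 0 -0.08 0"}}

```text
time: 5.97
eef_pos: [647.4, -23.4, 103.2]
ee_rot: [0.652, 0.758, 0.003, 0.003]
wrist_force: [0.8, -0.6, -1.5]
gripper_width: 0.102
grasp_force: 60.2
```

Run:
```python
from h import *
print(cur()[0],monitor.state()['gripper_width'])
c=load('top0');W=pts(c);hsv=cv2.cvtColor(c['image'],cv2.COLOR_BGR2HSV)
for u,v in [(301,243),(348,251),(255,246)]:
    q=W[v-22:v+22,u-20:u+20].reshape(-1,3);q=q[q[:,2]>3];print(q.min(0).round(),q.max(0).round())
plan(455,-25,98,8.7,0)
```

```text
[647.39862933 -23.3707229  103.16555872] 0.10178558283816595
[286. -79.   3.] [425.  49.  39.]
[ 262. -232.    3.] [ 401. -105.   40.]
[275.  68.   3.] [414. 198.  26.]
0 0 -0.1 0.0272 -0.1905 0.0052 0
```

Request:
{"name": "play_rows", "arguments": {"steps": "0 0 0 0.006 -0.04 0 0;0 0 0 0.012 -0.08 0 0;0 0 0 0.018 -0.12 0 0;0 0 0 0.023 -0.155 0 0;0 0 0 0.027 -0.188 0 0"}}

```text
time: 6.38
eef_pos: [452.5, -24.4, 96.1]
ee_rot: [0.652, 0.758, -0.0, -0.001]
wrist_force: [0.8, 0.1, -2.0]
gripper_width: 0.107
grasp_force: 60.0
```

Request:
{"name": "play_rows", "arguments": {"steps": "0 0 0 0 0 0 0;0 0 0 0 0 0.03 0;0 0 0 0 0 0.06 0;0 0 0 0 0 0.08 0;0 0 0 0 0 0.088 0"}}

```text
time: 6.8
eef_pos: [452.4, -24.3, 5.8]
ee_rot: [0.652, 0.758, -0.002, -0.003]
wrist_force: [-0.4, 0.6, -3.3]
gripper_width: 0.105
grasp_force: 60.5
```

Request:
{"name": "play_rows", "arguments": {"steps": "0 0 0 0 0 0.0 0;0 0 0 0 0 0 0;0 0 0 0 0 0 0;0 0 0 0 0 0 0"}}

```text
time: 7.13
eef_pos: [456.3, -24.8, 11.4]
ee_rot: [0.652, 0.758, 0.001, 0.001]
wrist_force: [0.3, 0.2, -4.0]
gripper_width: 0.105
grasp_force: 60.5
```

Request:
{"name": "play_rows", "arguments": {"steps": "0 0 0 0 0 0.004 0;0 0 0 0 0 0.007 0;0 0 0 0 0 0.007 0;0 0 0 0 0 0.007 0;0 0 0 0 0 0.007 0"}}

```text
time: 7.55
eef_pos: [455.1, -24.6, 2.9]
ee_rot: [0.652, 0.758, 0.0, -0.0]
wrist_force: [-0.0, -0.3, -3.1]
gripper_width: 0.105
grasp_force: 60.8
```

Run:
```python
from h import *
s=monitor.state();print(s['eef_pos'],s['wrist_force'],s['time'])
```

```text
[455.05640216 -24.61253747   2.86521178] [-2.07586715e-03 -3.47193429e-01 -3.05849139e+00] 7.55
```

Request:
{"name": "play_rows", "arguments": {"steps": "0 0 0 0 0 0.001 0;0 0 0 0 0 0.001 0;0 0 0 0 0 0.002 0;0 0 0 0 0 0.002 0"}}

```text
time: 7.88
eef_pos: [455.2, -24.6, 2.7]
ee_rot: [0.652, 0.758, -0.0, -0.0]
wrist_force: [-10.4, 1.2, 15.2]
gripper_width: 0.101
grasp_force: 64.3
```

Request:
{"name": "play_rows", "arguments": {"steps": "0 0 0 0 0 -0.001 0.04;0 0 0 0 0 -0.001 0.04;0 0 0 0 0 -0.001 0.04;0 0 0 0 0 -0.04 0.04;0 0 0 0 0 -0.08 0.04"}}

```text
time: 8.3
eef_pos: [453.1, -24.4, 79.4]
ee_rot: [0.652, 0.758, -0.002, -0.003]
wrist_force: [1.8, 0.7, 0.6]
gripper_width: 0.466
grasp_force: 0.0
```

Run:
```python
from h import *
plan(348,-284,150,-83.5,start=(455,-25,81,8.7))
```

```text
0 0 30.7 -0.0799 -0.0483 -0.0230 0.04
0 0 30.7 -0.0934 -0.0007 -0.0230 0.04
0 0 30.7 -0.0806 0.0472 -0.0230 0.04
```

Request:
{"name": "play_rows", "arguments": {"steps": "0 0 7 -0.02 -0.012 -0.015 0.04;0 0 14 -0.04 -0.024 -0.023 0.04;0 0 20 -0.06 -0.036 -0.023 0.04;0 0 26 -0.08 -0.048 -0.023 0.04;0 0 30.7 -0.08 -0.048 -0.023 0.04"}}

```text
time: 8.72
eef_pos: [418.7, -113.6, 104.1]
ee_rot: [0.832, 0.555, -0.0, 0.001]
wrist_force: [0.1, 0.6, -1.8]
gripper_width: 0.469
grasp_force: 0.0
```

Request:
{"name": "play_rows", "arguments": {"steps": "0 0 7 -0.023 -0.001 -0.023 0.04;0 0 14 -0.046 -0.001 -0.023 0.04;0 0 20 -0.069 -0.001 -0.023 0.04;0 0 26 -0.093 -0.001 -0.023 0.04;0 0 30.7 -0.093 -0.001 -0.023 0.04"}}

```text
time: 9.13
eef_pos: [382.7, -199.5, 127.0]
ee_rot: [0.949, 0.315, -0.0, 0.001]
wrist_force: [-0.0, 0.7, 0.1]
gripper_width: 0.47
grasp_force: 0.0
```

Request:
{"name": "play_rows", "arguments": {"steps": "0 0 7 -0.02 0.012 -0.015 0.04;0 0 14 -0.04 0.024 -0.023 0.04;0 0 20 -0.06 0.036 -0.023 0.04;0 0 26 -0.08 0.047 -0.023 0.04;0 0 30.7 -0.08 0.047 -0.023 0.04"}}

```text
time: 9.55
eef_pos: [347.2, -285.3, 150.0]
ee_rot: [0.999, 0.053, -0.0, 0.001]
wrist_force: [-0.5, 0.1, 0.0]
gripper_width: 0.468
grasp_force: 0.0
```

Request:
{"name": "play_rows", "arguments": {"steps": "0 0 0 0 0 0 0.04;0 0 0 0 0 0 0.04;0 0 0 0 0 0 0.04"}}

```text
time: 9.8
eef_pos: [348.6, -282.2, 149.8]
ee_rot: [0.998, 0.058, 0.0, -0.0]
wrist_force: [-0.2, 0.8, 0.9]
gripper_width: 0.471
grasp_force: 0.0
```

```bash
cat >> h.py <<'E'
def bracket(f,r=60,debug=True):
    """refined bracket below the tool, from a wrist view; lug by depth band, axis from lug+plate"""
    c=shot('wrist',f);W=pts(c);p,T=cur();im=c['image'].astype(int)
    g=(im.max(2)-im.min(2)<45)&(im.min(2)>70)&(np.hypot(W[...,0]-p[0],W[...,1]-p[1])<r+25)
    lug=g&(W[...,2]>29)&(W[...,2]<38);Lg=W[lug]
    pl=g&(W[...,2]>2.5)&(W[...,2]<10)
    n,l,s,ce=cv2.connectedComponentsWithStats((pl|(g&(W[...,2]>2.5)&(W[...,2]<38))).astype(np.uint8))
    k=1+np.argmax(s[1:,4]);P=W[(l==k)]
    rl=cv2.minAreaRect(Lg[:,:2].astype(np.float32)) if len(Lg)>5 else None
    rp=cv2.minAreaRect(P[:,:2].astype(np.float32))
    def ax(rc):
        b=cv2.boxPoints(rc);e=[b[1]-b[0],b[2]-b[1]];e=max(e,key=np.linalg.norm);return np.degrees(np.arctan2(e[1],e[0]))%180
    print('tcp',p.round(1),'lug',rl,len(Lg),'ax',rl and round(ax(rl),1));print('plate',rp,'ax',round(ax(rp),1),'platemean',P[:,:2].mean(0).round(1))
E
python3 - <<'E'
from h import *
bracket('d1');print(monitor.state()['time'])
E
```

```text
tcp [ 348.7 -282.1  149.8] lug ((347.67633056640625, -287.7674865722656), (22.012712478637695, 9.890915870666504), 12.811914443969727) 254 ax 12.8
plate ((347.23980712890625, -287.81768798828125), (96.73778533935547, 43.97926330566406), 12.59722900390625) ax 12.6 platemean [ 356.4 -285.9]
9.85
```

View pics/d1.png

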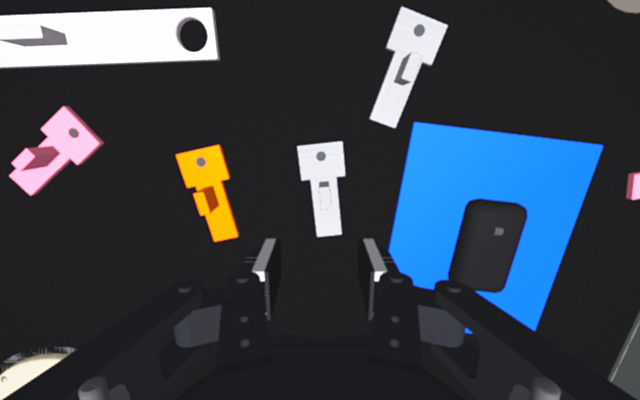

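The wrist view shows the bracket at (322,190), its head toward the top of the image, with good depth. The orange one at (207,195) stays alone. Now to grip it.

Run:
```python
from h import *
plan(347.5,-287.8,4,-77.3)
```

```text
0 0 -6.0 -0.0019 0.0056 0.1458 0.04
```

Request:
{"name": "play_rows", "arguments": {"steps": "0 0 -6 -0.002 0.0056 0.035 0.04;0 0 -6 -0.002 0.0056 0.07 0.04;0 0 -6 -0.002 0.0056 0.1 0.04;0 0 -6 -0.002 0.0056 0.125 0.04;0 0 -6 -0.002 0.0056 0.135 0.04"}}

```text
time: 10.27
eef_pos: [345.7, -286.2, 11.3]
ee_rot: [0.994, 0.11, -0.002, -0.002]
wrist_force: [-0.3, -0.0, 0.1]
gripper_width: 0.47
grasp_force: 0.0
```

Request:
{"name": "play_rows", "arguments": {"steps": "0 0 0 0 0 0 0.04;0 0 0 0 0 0.005 0.04;0 0 0 0 0 0.011 0.04;0 0 0 0 0 0.011 0.04;0 0 0 0 0 0.011 0.04"}}

```text
time: 10.68
eef_pos: [347.5, -288.6, 4.6]
ee_rot: [0.994, 0.109, 0.0, 0.0]
wrist_force: [0.2, 0.4, -0.4]
gripper_width: 0.469
grasp_force: 0.0
```

Request:
{"name": "play_rows", "arguments": {"steps": "0 0 0 0 0 0 0;0 0 0 0 0 0 0;0 0 0 0 0 0 0;0 0 0 0 0 0 0;0 0 0 0 0 0 0"}}

```text
time: 11.1
eef_pos: [347.5, -288.8, 4.6]
ee_rot: [0.994, 0.109, 0.0, 0.001]
wrist_force: [-0.5, 0.8, 5.0]
gripper_width: 0.102
grasp_force: 60.5
```

Request:
{"name": "play_rows", "arguments": {"steps": "0 0 0 0 0 0 0;0 0 0 0 0 0 0;0 0 0 0 0 0 0"}}

```text
time: 11.35
eef_pos: [347.5, -288.8, 4.6]
ee_rot: [0.994, 0.109, 0.0, 0.001]
wrist_force: [-0.6, 0.4, 5.4]
gripper_width: 0.104
grasp_force: 60.6
```

Request:
{"name": "play_rows", "arguments": {"steps": "0 0 0 0 0 -0.02 0;0 0 0 0 0 -0.05 0;0 0 0 0 0 -0.08 0;0 0 0 0 0 -0.116 0;0 0 0 0 0 -0.116 0"}}

```text
time: 11.77
eef_pos: [349.3, -290.5, 126.6]
ee_rot: [0.994, 0.109, 0.003, 0.004]
wrist_force: [0.2, -0.4, 0.2]
gripper_width: 0.1
grasp_force: 59.6
```

```bash
cat >> h.py <<'E'
O=np.array([607.4,-28.4]);YAW=8.75
def tray(x,y):
    r=np.radians(YAW);return O+np.array([np.cos(r)*x-np.sin(r)*y,np.sin(r)*x+np.cos(r)*y])
E
python3 - <<'E'
from h import *
q=tray(0,81);print(q);plan(*q,120,-81.25,0,start=(347.5,-288.8,120,-77.3))
E
```

```text
[595.07800572  51.65728235]
0 0 1.3 0.1055 -0.0926 -0.0000 0
0 0 1.3 0.1033 -0.0950 -0.0000 0
0 0 1.3 0.1011 -0.0973 -0.0000 0
```

Request:
{"name": "play_rows", "arguments": {"steps": "0 0 1.3 0.026 -0.023 0 0;0 0 1.3 0.052 -0.046 0 0;0 0 1.3 0.078 -0.07 0 0;0 0 1.3 0.1055 -0.0926 0 0"}}

```text
time: 12.1
eef_pos: [430.1, -173.6, 119.0]
ee_rot: [0.995, 0.097, -0.001, -0.0]
wrist_force: [0.7, -1.1, -0.7]
gripper_width: 0.103
grasp_force: 59.6
```

Request:
{"name": "play_rows", "arguments": {"steps": "0 0 1.3 0.026 -0.023 0 0;0 0 1.3 0.052 -0.046 0 0;0 0 1.3 0.078 -0.07 0 0;0 0 1.3 0.1033 -0.095 0 0"}}

```text
time: 12.43
eef_pos: [513.3, -60.1, 118.8]
ee_rot: [0.996, 0.086, -0.001, -0.0]
wrist_force: [0.5, 0.0, -0.8]
gripper_width: 0.099
grasp_force: 59.6
```

Request:
{"name": "play_rows", "arguments": {"steps": "0 0 1.3 0.026 -0.023 0 0;0 0 1.3 0.052 -0.046 0 0;0 0 1.3 0.078 -0.07 0 0;0 0 1.3 0.101 -0.0973 0 0;0 0 1.3 0.101 -0.0973 0 0"}}

```text
time: 12.85
eef_pos: [596.9, 56.6, 118.0]
ee_rot: [0.997, 0.077, -0.001, -0.001]
wrist_force: [0.2, 0.5, -1.3]
gripper_width: 0.099
grasp_force: 59.6
```

Request:
{"name": "play_rows", "arguments": {"steps": "0 0 0 0 0 0 0;0 0 0 0 0 0 0;0 0 0 0 0 0 0;0 0 0 0 0 0 0"}}

```text
time: 13.18
eef_pos: [595.2, 50.3, 119.8]
ee_rot: [0.997, 0.074, -0.0, 0.0]
wrist_force: [0.4, -0.4, -1.6]
gripper_width: 0.103
grasp_force: 59.6
```

Run:
```python
from h import *
print(cur()[0]);c=shot('wrist','t1');s=monitor.state();print(s['gripper_width'],s['grasp_force'],s['wrist_force'])
W=pts(c);Q=W.reshape(-1,3)
for pr in [tray(38,130),tray(38,-130)]:
    d=np.hypot(Q[:,0]-pr[0],Q[:,1]-pr[1]);m=(d<22)&(Q[:,2]>28)&(Q[:,2]<62);q=Q[m]
    if len(q)>5: print('post',pr.round(1),len(q),((q.max(0)+q.min(0))/2).round(1),(q.max(0)-q.min(0)).round(1))
```

```text
[595.23582358  50.3391138  119.81324946]
0.10370411675186765 59.567967653274536 [-0.41254562  0.23125552 -1.96969711]
post [625.2 105.9] 852 [625.1 104.   42.8] [23.4 23.4 29.1]
post [ 664.7 -151.1] 1334 [ 664.9 -149.9   42.3] [23.6 19.9 28.4]
```

View pics/t1.png

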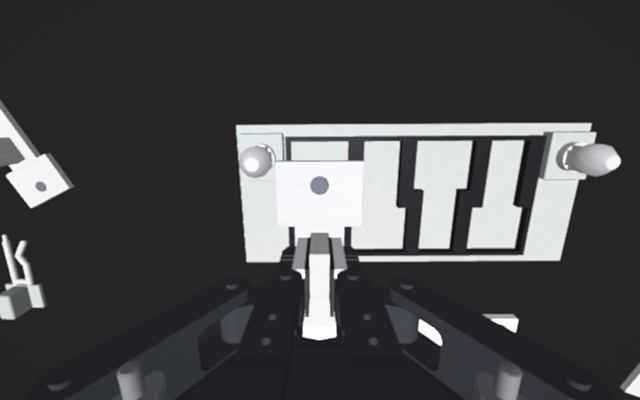

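The wrist view shows the bracket held with its head up over pocket 0. The left post is at (256,160) and the right one at (600,158), with pockets 1 to 3 clear. I'll check the tray frame from the shoulder blocks and the base edges.

Run:
```python
from h import *
c=load('t1');W=pts(c);im=c['image'].astype(int)
u,v=[a.ravel() for a in np.meshgrid(range(640),range(400))]
Q=W.reshape(-1,3);r=np.radians(YAW);D=Q[:,:2]-O
L=np.c_[D@[np.cos(r),np.sin(r)],D@[-np.sin(r),np.cos(r)]];g=im.min(2).ravel()
def ext(m,n):
    a=L[m];print(n,m.sum(),np.percentile(a,[.5,99.5],axis=0).round(1).tolist())
near=(abs(L[:,0])<80)&(abs(L[:,1])<170)
base=near&(Q[:,2]>3)&(Q[:,2]<9)&(g>100);ext(base,'base')
# far edge line fit: base pixels max x per y bin
for y0 in (-100,-50,0,50,100):
    m=base&(abs(L[:,1]-y0)<8);print(y0,np.percentile(L[m,0],99).round(1))
ext(near&(Q[:,2]>15)&(Q[:,2]<21)&(L[:,1]>95)&(L[:,0]>5),'shoulderL')
ext(near&(Q[:,2]>15)&(Q[:,2]<21)&(L[:,1]<-95)&(L[:,0]>5),'shoulderR')
wall=near&(g<70)&(Q[:,2]>11)&(Q[:,2]<17)
ext(wall,'walls')
for x0,n in ((30,'far'),(-30,'near')):
    ys=np.sort(L[base&(abs(L[:,0]-x0)<3)][:,1]);k=np.where(np.diff(ys)>5)[0];print(n,[(round(a,1),round(b,1)) for a,b in zip(ys[k],ys[k+1])],ys[0].round(1),ys[-1].round(1))
```

```text
base 24905 [[-64.4, -153.1], [64.4, 150.0]]
-100 64.4
-50 64.6
0 64.0
50 64.2
100 64.4
shoulderL 956 [[17.9, 110.2], [57.5, 146.0]]
shoulderR 1244 [[18.5, -149.3], [57.9, -113.0]]
walls 6556 [[-54.2, -110.8], [54.0, 106.3]]
far [(np.float64(-70.9), np.float64(-54.2)), (np.float64(-6.2), np.float64(9.3)), (np.float64(39.9), np.float64(150.3))] -99.5 150.3
near [(np.float64(-117.6), np.float64(-108.4)), (np.float64(-62.0), np.float64(-44.5)), (np.float64(-15.8), np.float64(-0.2)), (np.float64(48.9), np.float64(109.3))] -155.2 151.1
```

Request:
{"name": "play_rows", "arguments": {"steps": "0 0 0 0 0 0.03 0;0 0 0 0 0 0.06 0;0 0 0 0 0 0.08 0;0 0 0 0 0 0.096 0;0 0 0 0 0 0.096 0"}}

```text
time: 13.65
eef_pos: [592.9, 50.6, 19.8]
ee_rot: [0.997, 0.075, -0.004, -0.0]
wrist_force: [-0.8, -0.3, -2.5]
gripper_width: 0.101
grasp_force: 59.6
```

Request:
{"name": "play_rows", "arguments": {"steps": "0 0 0 0 0 0 0;0 0 0 0 0 0.004 0;0 0 0 0 0 0.009 0;0 0 0 0 0 0.012 0;0 0 0 0 0 0.012 0"}}

```text
time: 14.07
eef_pos: [595.5, 51.4, 11.6]
ee_rot: [0.997, 0.075, -0.0, -0.0]
wrist_force: [0.3, 0.1, -1.5]
gripper_width: 0.104
grasp_force: 59.6
```

Request:
{"name": "play_rows", "arguments": {"steps": "0 0 0 0 0 0 0;0 0 0 0 0 0 0;0 0 0 0 0 0 0"}}

```text
time: 14.32
eef_pos: [595.9, 51.5, 12.2]
ee_rot: [0.997, 0.075, 0.0, -0.0]
wrist_force: [0.3, -0.7, -0.8]
gripper_width: 0.103
grasp_force: 59.6
```

Request:
{"name": "play_rows", "arguments": {"steps": "0 0 0 0 0.001 0.002 0;0 0 0 0 0.001 0.002 0;0 0 0 0 0.001 0.002 0;0 0 0 0 0.001 0.002 0;0 0 0 0 0.001 0.002 0.028"}}

```text
time: 14.73
eef_pos: [595.9, 50.4, 10.0]
ee_rot: [0.997, 0.075, 0.0, 0.0]
wrist_force: [1.0, -0.5, 0.7]
gripper_width: 0.23
grasp_force: 0.0
```

Request:
{"name": "play_rows", "arguments": {"steps": "0 0 0 0 0 0 0.028;0 0 0 0 0 0 0.028;0 0 0 0 0 0 0.028;0 0 0 0 0 -0.03 0.028;0 0 0 0 0 -0.07 0.028"}}

```text
time: 15.15
eef_pos: [592.9, 50.3, 76.1]
ee_rot: [0.997, 0.075, -0.005, -0.0]
wrist_force: [0.7, 0.7, 0.2]
gripper_width: 0.328
grasp_force: 0.0
```

```bash
sed -i 's/^O=.*/O=np.array([607.6,-29.9]);YAW=8.75/' h.py
python3 - <<'E'
from h import *
p=cur()[0];print(p)
plan(467,-343,150,-102,start=(595.5,51,80,-81.25))
E
```

```text
[592.87582302  50.3373572   76.06439062]
0 0 6.9 -0.0623 0.1233 -0.0233 0.04
0 0 6.9 -0.0470 0.1299 -0.0233 0.04
0 0 6.9 -0.0310 0.1346 -0.0233 0.04
```

Request:
{"name": "play_rows", "arguments": {"steps": "0 0 0 0 0 -0.023 0.04;0 0 6.9 -0.02 0.04 -0.023 0.04;0 0 6.9 -0.04 0.08 -0.023 0.04;0 0 6.9 -0.0623 0.1233 -0.023 0.04;0 0 6.9 -0.0623 0.1233 -0.023 0.04"}}

```text
time: 15.57
eef_pos: [551.0, -85.0, 102.9]
ee_rot: [1.0, 0.013, -0.0, 0.001]
wrist_force: [-0.2, 0.1, -0.0]
gripper_width: 0.469
grasp_force: 0.0
```

Request:
{"name": "play_rows", "arguments": {"steps": "0 0 6.9 -0.015 0.04 -0.023 0.04;0 0 6.9 -0.03 0.08 -0.023 0.04;0 0 6.9 -0.047 0.12 -0.023 0.04;0 0 6.9 -0.047 0.13 -0.023 0.04"}}

```text
time: 15.9
eef_pos: [507.9, -215.7, 126.4]
ee_rot: [0.999, -0.047, 0.0, 0.001]
wrist_force: [0.1, 0.4, -0.4]
gripper_width: 0.468
grasp_force: 0.0
```

Request:
{"name": "play_rows", "arguments": {"steps": "0 0 6.9 -0.01 0.04 -0.023 0.04;0 0 6.9 -0.02 0.08 -0.023 0.04;0 0 6.9 -0.031 0.12 -0.023 0.04;0 0 6.9 -0.031 0.135 -0.023 0.04;0 0 6.9 -0.031 0.135 -0.023 0.04"}}

```text
time: 16.32
eef_pos: [465.0, -347.3, 148.6]
ee_rot: [0.994, -0.108, -0.0, 0.0]
wrist_force: [0.6, -0.7, -1.0]
gripper_width: 0.467
grasp_force: 0.0
```

Request:
{"name": "play_rows", "arguments": {"steps": "0 0 0 0 0 0 0.04;0 0 0 0 0 0 0.04;0 0 0 0 0 0 0.04;0 0 0 0 0 0 0.04"}}

```text
time: 16.65
eef_pos: [467.1, -342.6, 148.9]
ee_rot: [0.995, -0.104, 0.0, -0.0]
wrist_force: [0.7, -0.0, 0.1]
gripper_width: 0.469
grasp_force: 0.0
```

Run:
```python
from h import *
bracket('c1')
```

```text
tcp [ 467.  -342.7  148.9] lug ((467.6427001953125, -345.21038818359375), (9.304750442504883, 21.553163528442383), 78.04520416259766) 260 ax 168.0
plate ((467.02374267578125, -345.0014343261719), (43.87892532348633, 96.3656997680664), 77.1082992553711) ax 167.1 platemean [ 475.7 -347. ]
```

Run:
```python
from h import *
plan(467.4,-345.1,4.5,-102.4)
q=tray(0,-27);print(q);plan(*q,120,-81.25,0,start=(467.4,-345.1,120,-102.4))
```

```text
0 0 0.4 0.0009 0.0023 0.1444 0.04
[611.70733143 -56.58576078]
0 0 -10.6 0.0395 -0.1564 -0.0000 0
0 0 -10.6 0.0675 -0.1465 -0.0000 0
```

Request:
{"name": "play_rows", "arguments": {"steps": "0 0 0.4 0.001 0.0023 0.035 0.04;0 0 0.4 0.001 0.0023 0.07 0.04;0 0 0.4 0.001 0.0023 0.1 0.04;0 0 0.4 0.001 0.0023 0.125 0.04;0 0 0.4 0.001 0.0023 0.134 0.04"}}

```text
time: 17.12
eef_pos: [465.3, -343.9, 10.4]
ee_rot: [0.994, -0.108, -0.003, -0.002]
wrist_force: [-0.6, 0.1, -0.2]
gripper_width: 0.47
grasp_force: 0.0
```

Request:
{"name": "play_rows", "arguments": {"steps": "0 0 0 0 0 0 0.04;0 0 0 0 0 0.005 0.04;0 0 0 0 0 0.0105 0.04;0 0 0 0 0 0.0105 0.04;0 0 0 0 0 0.0105 0.04"}}

```text
time: 17.53
eef_pos: [467.4, -346.5, 5.3]
ee_rot: [0.994, -0.109, 0.001, 0.0]
wrist_force: [-0.1, 0.1, 0.1]
gripper_width: 0.47
grasp_force: 0.0
```

Request:
{"name": "play_rows", "arguments": {"steps": "0 0 0 0 0 0 0;0 0 0 0 0 0 0;0 0 0 0 0 0 0;0 0 0 0 0 0 0;0 0 0 0 0 0 0"}}

```text
time: 17.95
eef_pos: [467.4, -346.6, 5.2]
ee_rot: [0.994, -0.109, 0.001, 0.0]
wrist_force: [-0.2, 0.4, 4.8]
gripper_width: 0.102
grasp_force: 60.8
```

Request:
{"name": "play_rows", "arguments": {"steps": "0 0 0 0 0 0 0;0 0 0 0 0 0 0;0 0 0 0 0 -0.03 0;0 0 0 0 0 -0.07 0;0 0 0 0 0 -0.1155 0"}}

```text
time: 18.37
eef_pos: [465.7, -345.2, 115.0]
ee_rot: [0.994, -0.109, -0.002, -0.002]
wrist_force: [0.4, -0.1, -1.7]
gripper_width: 0.101
grasp_force: 60.0
```

Request:
{"name": "play_rows", "arguments": {"steps": "0 0 -5 0.01 -0.04 0 0;0 0 -10.6 0.02 -0.08 0 0;0 0 -10.6 0.03 -0.12 0 0;0 0 -10.6 0.0395 -0.1564 0 0;0 0 -10.6 0.0395 -0.1564 0 0"}}

```text
time: 18.78
eef_pos: [541.3, -196.1, 115.3]
ee_rot: [1.0, -0.013, -0.0, -0.001]
wrist_force: [-0.1, -0.9, -1.8]
gripper_width: 0.101
grasp_force: 60.0
```

Request:
{"name": "play_rows", "arguments": {"steps": "0 0 -5 0.017 -0.037 0 0;0 0 -10.6 0.034 -0.075 0 0;0 0 -10.6 0.05 -0.11 0 0;0 0 -10.6 0.0675 -0.1465 0 0;0 0 -10.6 0.0675 -0.1465 0 0"}}

```text
time: 19.2
eef_pos: [613.2, -51.4, 115.0]
ee_rot: [0.997, 0.079, -0.0, -0.001]
wrist_force: [-1.0, -0.8, -0.9]
gripper_width: 0.103
grasp_force: 60.0
```

Request:
{"name": "play_rows", "arguments": {"steps": "0 0 0 0 0 0 0;0 0 0 0 0 0 0;0 0 0 0 0 0 0;0 0 0 0 0 0 0;0 0 0 0 0 0 0"}}

```text
time: 19.62
eef_pos: [611.3, -59.0, 116.1]
ee_rot: [0.997, 0.075, -0.0, -0.0]
wrist_force: [-0.2, -0.0, -0.1]
gripper_width: 0.103
grasp_force: 60.0
```

```bash
cat >> h.py <<'E'
def held(f,zl=None):
    """pose of the bracket in hand: head plate visible at known height"""
    c=shot('wrist',f);W=pts(c);p,T=cur();L=(W-p)@T;s=monitor.state()
    m=(L[...,2]>-8)&(L[...,2]<16)&(abs(L[...,0])<75)&(abs(L[...,1])<40)&(c['image'].min(2)>90)&(L[...,0]>13)
    P=L[m];print('held n',len(P),'x',np.percentile(P[:,0],[.5,99.5]).round(1),'y',np.percentile(P[:,1],[.5,99.5]).round(1),'z',np.median(P[:,2]).round(1),'grip',s['gripper_width'].round(3),s['grasp_force'].round(1),'tcp',p.round(1),'a',np.degrees(np.arctan2(T[1,1],T[0,1])).round(2))
    return c,W
E
python3 - <<'E'
from h import *
held('c2');q=tray(0,-27);plan(*q,26,-81.25,0)
E
```

```text
Traceback (most recent call last):
  File "h.py", line 57, in held
    P=L[m];print('held n',len(P),'x',np.percentile(P[:,0],[.5,99.5]).round(1),'y',np.percentile(P[:,1],[.5,99.5]).round(1),'z',np.median(P[:,2]).round(1),'grip',s['gripper_width'].round(3),s['grasp_force'].round(1),'tcp',p.round(1),'a',np.degrees(np.arctan2(T[1,1],T[0,1])).round(2))
                                                                                                                                                                 ^^^^^^^^^^^^^^^^^^^^^^^^
AttributeError: 'float' object has no attribute 'round'
```

```bash
sed -i "s/s\['gripper_width'\].round(3),s\['grasp_force'\].round(1)/s['gripper_width'],s['grasp_force']/" h.py
python3 - <<'E'
from h import *
c,W=held('c2');q=tray(0,-27);plan(*q,26,-81.25,0)
# pocket0 check: lug position
Q=W.reshape(-1,3);q=tray(0,81);m=(np.hypot(Q[:,0]-q[0],Q[:,1]-q[1])<30)&(Q[:,2]>34)&(Q[:,2]<46);print('p0 lug',m.sum(),Q[m].mean(0),'want',q)
E
```

```text
held n 5630 x [13.3 47.6] y [-21.6  22. ] z 0.2 grip 0.10127969569153435 59.98934984207153 tcp [611.5 -58.7 116.2] a -81.36
0 0 -0.1 0.0006 -0.0021 0.0902 0
p0 lug 406 [597.40027528  49.35332524  38.55577763] want [595.27800572  50.15728235]
```

Request:
{"name": "play_rows", "arguments": {"steps": "0 0 0 0.0005 -0.002 0.03 0;0 0 0 0.0005 -0.002 0.06 0;0 0 0 0.0005 -0.002 0.08 0;0 0 0 0.0005 -0.002 0.09 0;0 0 0 0.0005 -0.002 0.09 0"}}

```text
time: 20.13
eef_pos: [610.1, -55.9, 23.2]
ee_rot: [0.997, 0.076, -0.002, -0.001]
wrist_force: [-1.8, 0.2, -2.3]
gripper_width: 0.102
grasp_force: 60.0
```

Request:
{"name": "play_rows", "arguments": {"steps": "0 0 0 0 0 0 0;0 0 0 0 0 0 0;0 0 0 0 0 0 0;0 0 0 0 0 0 0"}}

```text
time: 20.47
eef_pos: [612.7, -56.0, 27.7]
ee_rot: [0.997, 0.076, 0.001, 0.0]
wrist_force: [0.7, -0.1, -1.4]
gripper_width: 0.103
grasp_force: 60.0
```

Run:
```python
from h import *
q=tray(0,-27);print(cur()[0]);plan(*q,11,-81.25,0)
```

```text
[612.74582626 -55.96855379  27.74774277]
0 0 -0.0 -0.0011 0.0005 0.0167 0
```

Request:
{"name": "play_rows", "arguments": {"steps": "0 0 0 -0.001 0.0005 0.006 0;0 0 0 -0.001 0.0005 0.012 0;0 0 0 -0.001 0.0005 0.016 0;0 0 0 -0.001 0.0005 0.016 0;0 0 0 -0.001 0.0005 0.016 0"}}

```text
time: 20.88
eef_pos: [611.2, -56.6, 11.2]
ee_rot: [0.997, 0.076, 0.0, 0.0]
wrist_force: [-4.8, -0.1, 8.7]
gripper_width: 0.102
grasp_force: 61.5
```

Request:
{"name": "play_rows", "arguments": {"steps": "0 0 0 0 0 0 0;0 0 0 0 0 0 0;0 0 0 0 0 0 0.028;0 0 0 0 0 0 0.028;0 0 0 0 0 0 0.028"}}

```text
time: 21.3
eef_pos: [610.7, -56.4, 9.5]
ee_rot: [0.997, 0.076, -0.0, -0.0]
wrist_force: [0.1, 0.3, -0.3]
gripper_width: 0.328
grasp_force: 0.0
```

Request:
{"name": "play_rows", "arguments": {"steps": "0 0 0 0 0 0 0.028;0 0 0 0 0 0 0.028;0 0 0 0 0 -0.03 0.028;0 0 0 0 0 -0.07 0.028;0 0 0 0 0 -0.09 0.028"}}

```text
time: 21.72
eef_pos: [612.2, -56.7, 104.3]
ee_rot: [0.997, 0.076, 0.002, 0.0]
wrist_force: [0.9, 0.3, 0.6]
gripper_width: 0.327
grasp_force: 0.0
```

Run:
```python
from h import *
plan(584,-321,150,-90,start=(611.7,-56.6,101,-81.25))
```

```text
0 0 4.4 -0.0338 0.1286 -0.0245 0.04
0 0 4.4 -0.0239 0.1308 -0.0245 0.04
```

Request:
{"name": "play_rows", "arguments": {"steps": "0 0 4.4 -0.01 0.04 -0.0245 0.04;0 0 4.4 -0.02 0.08 -0.0245 0.04;0 0 4.4 -0.0338 0.1286 -0.0245 0.04;0 0 4.4 -0.0338 0.1286 -0.0245 0.04"}}

```text
time: 22.05
eef_pos: [596.2, -193.7, 125.2]
ee_rot: [0.999, 0.036, 0.0, 0.001]
wrist_force: [0.7, -0.1, 0.4]
gripper_width: 0.468
grasp_force: 0.0
```

Request:
{"name": "play_rows", "arguments": {"steps": "0 0 4.4 -0.01 0.04 -0.0245 0.04;0 0 4.4 -0.02 0.08 -0.0245 0.04;0 0 4.4 -0.024 0.131 -0.0245 0.04;0 0 4.4 -0.024 0.131 -0.0245 0.04"}}

```text
time: 22.38
eef_pos: [581.6, -326.1, 149.2]
ee_rot: [1.0, -0.003, 0.0, 0.001]
wrist_force: [0.3, 0.3, -0.5]
gripper_width: 0.468
grasp_force: 0.0
```

Request:
{"name": "play_rows", "arguments": {"steps": "0 0 0 0 0 0 0.04;0 0 0 0 0 0 0.04;0 0 0 0 0 0 0.04;0 0 0 0 0 0 0.04;0 0 0 0 0 0 0.04"}}

```text
time: 22.8
eef_pos: [583.4, -319.7, 149.1]
ee_rot: [1.0, 0.0, 0.0, -0.0]
wrist_force: [-0.4, 0.1, -0.3]
gripper_width: 0.471
grasp_force: 0.0
```

Run:
```python
from h import *
bracket('b1')
c=load('b1');W=pts(c);Q=W.reshape(-1,3)
for y in (81,-27):
    q=tray(0,y);m=(np.hypot(Q[:,0]-q[0],Q[:,1]-q[1])<30)&(Q[:,2]>37)&(Q[:,2]<46);print('lug',m.sum(),Q[m].mean(0),'want',q)
```

```text
tcp [ 583.4 -319.9  149.2] lug ((585.5455322265625, -323.1079406738281), (22.168336868286133, 9.304686546325684), 0.29988911747932434) 260 ax 0.3
plate ((585.2732543945312, -322.8649597167969), (96.35614013671875, 43.97832489013672), 1.2592335939407349) ax 1.3 platemean [ 582.1 -323.3]
lug 0 [nan nan nan] want [595.27800572  50.15728235]
lug 318 [611.04758664 -57.96173977  38.84624416] want [611.70733143 -56.58576078]<stdin>:5: RuntimeWarning: Mean of empty slice.
  ret = um.true_divide(
```

Run:
```python
from h import *
plan(585.4,-323,5,-89.2)
q=tray(0,-81);print(q);plan(*q,120,-81.25,0,start=(585.4,-323,120,-89.2))
```

```text
0 0 -0.8 0.0020 0.0031 0.1442 0.04
[ 619.92199428 -109.95728235]
0 0 -4.0 0.0187 -0.1063 -0.0000 0
0 0 -4.0 0.0261 -0.1047 -0.0000 0
```

Request:
{"name": "play_rows", "arguments": {"steps": "0 0 -0.8 0.002 0.0025 0.035 0.04;0 0 -0.8 0.002 0.0025 0.07 0.04;0 0 -0.8 0.002 0.0025 0.1 0.04;0 0 -0.8 0.002 0.0025 0.125 0.04;0 0 -0.8 0.002 0.0025 0.134 0.04"}}

```text
time: 23.27
eef_pos: [582.9, -321.6, 10.0]
ee_rot: [1.0, 0.007, -0.003, -0.002]
wrist_force: [-1.3, -0.4, -1.4]
gripper_width: 0.467
grasp_force: 0.0
```

Request:
{"name": "play_rows", "arguments": {"steps": "0 0 0 0 0 0 0.04;0 0 0 0 0 0.005 0.04;0 0 0 0 0 0.0105 0.04;0 0 0 0 0 0.0105 0.04;0 0 0 0 0 0.0105 0.04"}}

```text
time: 23.68
eef_pos: [585.4, -323.9, 5.6]
ee_rot: [1.0, 0.006, 0.001, 0.0]
wrist_force: [-0.0, 0.3, -0.3]
gripper_width: 0.469
grasp_force: 0.0
```

Request:
{"name": "play_rows", "arguments": {"steps": "0 0 0 0 0 0 0;0 0 0 0 0 0 0;0 0 0 0 0 0 0;0 0 0 0 0 0 0;0 0 0 0 0 0 0"}}

```text
time: 24.1
eef_pos: [585.3, -324.0, 5.4]
ee_rot: [1.0, 0.006, 0.001, 0.0]
wrist_force: [-0.7, -0.0, 4.0]
gripper_width: 0.104
grasp_force: 61.3
```

Request:
{"name": "play_rows", "arguments": {"steps": "0 0 0 0 0 0 0;0 0 0 0 0 0 0;0 0 0 0 0 -0.03 0;0 0 0 0 0 -0.07 0;0 0 0 0 0 -0.1155 0"}}

```text
time: 24.52
eef_pos: [583.5, -322.7, 114.5]
ee_rot: [1.0, 0.006, -0.003, -0.002]
wrist_force: [1.2, -0.4, -1.0]
gripper_width: 0.102
grasp_force: 60.4
```

Request:
{"name": "play_rows", "arguments": {"steps": "0 0 -4 0.007 -0.04 0 0;0 0 -4 0.014 -0.08 0 0;0 0 -4 0.0187 -0.1063 0 0;0 0 -4 0.0187 -0.1063 0 0"}}

```text
time: 24.85
eef_pos: [602.9, -211.6, 115.4]
ee_rot: [0.999, 0.044, -0.001, -0.001]
wrist_force: [0.0, -0.3, -2.3]
gripper_width: 0.1
grasp_force: 60.5
```

Request:
{"name": "play_rows", "arguments": {"steps": "0 0 -4 0.01 -0.04 0 0;0 0 -4 0.02 -0.08 0 0;0 0 -4 0.026 -0.1047 0 0;0 0 -4 0.026 -0.1047 0 0;0 0 -4 0.026 -0.1047 0 0"}}

```text
time: 25.27
eef_pos: [619.3, -109.4, 115.3]
ee_rot: [0.997, 0.077, -0.001, -0.0]
wrist_force: [-0.3, -0.1, -1.4]
gripper_width: 0.102
grasp_force: 60.5
```

Request:
{"name": "play_rows", "arguments": {"steps": "0 0 0 0 0 0 0;0 0 0 0 0 0 0;0 0 0 0 0 0 0;0 0 0 0 0 0 0;0 0 0 0 0 0 0"}}

```text
time: 25.68
eef_pos: [619.5, -111.5, 116.1]
ee_rot: [0.997, 0.075, -0.0, -0.0]
wrist_force: [0.2, -0.1, -0.4]
gripper_width: 0.105
grasp_force: 60.5
```

Run:
```python
from h import *
c,W=held('b2');q=tray(0,-81);plan(*q,26,-81.25,0)
```

```text
held n 3393 x [13.2 48. ] y [-12.6  13.2] z 0.4 grip 0.10349490367588138 60.46535611152649 tcp [ 619.5 -111.2  116.2] a -81.34
0 0 -0.1 0.0006 -0.0012 0.0902 0
```

Request:
{"name": "play_rows", "arguments": {"steps": "0 0 0 0.0005 -0.001 0.03 0;0 0 0 0.0005 -0.001 0.06 0;0 0 0 0.0005 -0.001 0.08 0;0 0 0 0.0005 -0.001 0.09 0;0 0 0 0.0005 -0.001 0.09 0"}}

```text
time: 26.15
eef_pos: [618.3, -109.4, 23.3]
ee_rot: [0.997, 0.076, -0.002, -0.001]
wrist_force: [0.1, -0.1, -1.1]
gripper_width: 0.107
grasp_force: 60.5
```

Request:
{"name": "play_rows", "arguments": {"steps": "0 0 0 0 0 0 0;0 0 0 0 0 0 0;0 0 0 0 0 0 0;0 0 0 0 0 0 0"}}

```text
time: 26.48
eef_pos: [620.9, -109.8, 28.0]
ee_rot: [0.997, 0.076, 0.001, 0.0]
wrist_force: [-0.4, 0.4, -1.3]
gripper_width: 0.105
grasp_force: 60.5
```

Run:
```python
from h import *
q=tray(0,-81);print(cur()[0]);plan(*q,11,-81.25,0)
```

```text
[ 620.86203135 -109.80722389   28.00092458]
0 0 -0.0 -0.0010 0.0000 0.0170 0
```

Request:
{"name": "play_rows", "arguments": {"steps": "0 0 0 -0.001 0 0.006 0;0 0 0 -0.001 0 0.012 0;0 0 0 -0.001 0 0.016 0;0 0 0 -0.001 0 0.016 0;0 0 0 -0.001 0 0.016 0"}}

```text
time: 26.9
eef_pos: [619.3, -109.8, 11.4]
ee_rot: [0.997, 0.076, 0.0, 0.0]
wrist_force: [-3.5, -0.1, 8.1]
gripper_width: 0.099
grasp_force: 61.9
```

Request:
{"name": "play_rows", "arguments": {"steps": "0 0 0 0 0 0 0;0 0 0 0 0 0 0;0 0 0 0 0 0 0.028;0 0 0 0 0 0 0.028;0 0 0 0 0 0 0.028"}}

```text
time: 27.32
eef_pos: [618.8, -109.7, 9.7]
ee_rot: [0.997, 0.076, -0.0, -0.0]
wrist_force: [-0.8, 1.2, -0.4]
gripper_width: 0.33
grasp_force: 0.0
```

Request:
{"name": "play_rows", "arguments": {"steps": "0 0 0 0 0 0 0.028;0 0 0 0 0 0 0.028;0 0 0 0 0 -0.03 0.028;0 0 0 0 0 -0.07 0.028;0 0 0 0 0 -0.09 0.028"}}

```text
time: 27.73
eef_pos: [620.2, -110.0, 104.5]
ee_rot: [0.997, 0.076, 0.002, 0.001]
wrist_force: [0.5, 1.2, 1.3]
gripper_width: 0.33
grasp_force: 0.0
```

Run:
```python
from h import *
plan(597,321,150,-58,start=(619.9,-110,101,-81.25))
```

```text
0 0 -7.8 0.0143 -0.1432 -0.0163 0.04
0 0 -7.8 0.0335 -0.1399 -0.0163 0.04
0 0 -7.8 0.0520 -0.1341 -0.0163 0.04
```

Request:
{"name": "play_rows", "arguments": {"steps": "0 0 -4 0.004 -0.04 -0.016 0.04;0 0 -7.8 0.008 -0.08 -0.016 0.04;0 0 -7.8 0.0143 -0.12 -0.016 0.04;0 0 -7.8 0.0143 -0.1432 -0.016 0.04"}}

```text
time: 28.07
eef_pos: [611.4, 37.7, 116.7]
ee_rot: [0.989, 0.145, 0.001, -0.001]
wrist_force: [0.0, 0.6, 0.9]
gripper_width: 0.465
grasp_force: 0.0
```

Request:
{"name": "play_rows", "arguments": {"steps": "0 0 -4 0.01 -0.04 -0.016 0.04;0 0 -7.8 0.02 -0.08 -0.016 0.04;0 0 -7.8 0.03 -0.12 -0.016 0.04;0 0 -7.8 0.0335 -0.14 -0.016 0.04"}}

```text
time: 28.4
eef_pos: [603.1, 182.1, 132.6]
ee_rot: [0.977, 0.212, 0.0, -0.001]
wrist_force: [0.8, -0.1, -0.5]
gripper_width: 0.468
grasp_force: 0.0
```

Request:
{"name": "play_rows", "arguments": {"steps": "0 0 -4 0.015 -0.038 -0.016 0.04;0 0 -7.8 0.03 -0.075 -0.016 0.04;0 0 -7.8 0.045 -0.11 -0.016 0.04;0 0 -7.8 0.052 -0.134 -0.016 0.04;0 0 -7.8 0.052 -0.134 -0.016 0.04"}}

```text
time: 28.82
eef_pos: [594.2, 326.5, 147.6]
ee_rot: [0.96, 0.279, -0.0, -0.001]
wrist_force: [-0.5, -1.1, -0.4]
gripper_width: 0.471
grasp_force: 0.0
```

Request:
{"name": "play_rows", "arguments": {"steps": "0 0 0 0 0 0 0.04;0 0 0 0 0 0 0.04;0 0 0 0 0 0 0.04;0 0 0 0 0 0 0.04;0 0 0 0 0 0 0.04"}}

```text
time: 29.23
eef_pos: [596.3, 320.2, 148.4]
ee_rot: [0.961, 0.276, 0.0, -0.0]
wrist_force: [0.7, 1.6, 0.5]
gripper_width: 0.472
grasp_force: 0.0
```

Run:
```python
from h import *
bracket('a1')
```

```text
tcp [596.3 320.4 148.4] lug ((597.9017944335938, 322.19183349609375), (21.959087371826172, 9.908761024475098), 35.165985107421875) 256 ax 35.2
plate ((597.679443359375, 322.0269775390625), (96.03079986572266, 43.927406311035156), 34.445220947265625) ax 34.4 platemean [595.1 320.1]
```

Run:
```python
from h import *
plan(597.8,322.1,5,-55.3)
q=tray(0,27);print(q);plan(*q,120,-81.25,0,start=(597.8,322.1,120,-55.3))
```

```text
0 0 -2.7 0.0022 -0.0007 0.1434 0.04
[603.49266857  -3.21423922]
0 0 13.0 -0.0903 0.1353 -0.0000 0
0 0 13.0 -0.0576 0.1522 -0.0000 0
```

Request:
{"name": "play_rows", "arguments": {"steps": "0 0 -2.7 0.002 -0.0007 0.035 0.04;0 0 -2.7 0.002 -0.0007 0.07 0.04;0 0 -2.7 0.002 -0.0007 0.1 0.04;0 0 -2.7 0.002 -0.0007 0.125 0.04;0 0 -2.7 0.002 -0.0007 0.133 0.04"}}

```text
time: 29.7
eef_pos: [594.9, 321.3, 9.8]
ee_rot: [0.954, 0.299, -0.004, 0.001]
wrist_force: [-0.4, -1.0, 0.7]
gripper_width: 0.466
grasp_force: 0.0
```

Request:
{"name": "play_rows", "arguments": {"steps": "0 0 0 0 0 0 0.04;0 0 0 0 0 0.005 0.04;0 0 0 0 0 0.0105 0.04;0 0 0 0 0 0.0105 0.04;0 0 0 0 0 0.0105 0.04"}}

```text
time: 30.12
eef_pos: [597.8, 323.1, 5.8]
ee_rot: [0.954, 0.299, 0.001, -0.0]
wrist_force: [0.3, 0.6, -0.6]
gripper_width: 0.468
grasp_force: 0.0
```

Request:
{"name": "play_rows", "arguments": {"steps": "0 0 0 0 0 0 0;0 0 0 0 0 0 0;0 0 0 0 0 0 0;0 0 0 0 0 0 0;0 0 0 0 0 0 0"}}

```text
time: 30.53
eef_pos: [597.7, 323.2, 5.7]
ee_rot: [0.954, 0.299, 0.001, -0.0]
wrist_force: [-0.5, -0.4, 3.4]
gripper_width: 0.102
grasp_force: 60.8
```

Request:
{"name": "play_rows", "arguments": {"steps": "0 0 0 0 0 0 0;0 0 0 0 0 0 0;0 0 0 0 0 -0.03 0;0 0 0 0 0 -0.07 0;0 0 0 0 0 -0.1155 0"}}

```text
time: 30.95
eef_pos: [595.8, 322.1, 114.6]
ee_rot: [0.954, 0.299, -0.003, 0.0]
wrist_force: [0.2, 0.7, -2.0]
gripper_width: 0.101
grasp_force: 60.0
```

Request:
{"name": "play_rows", "arguments": {"steps": "0 0 6 -0.02 0.03 0 0;0 0 13 -0.04 0.06 0 0;0 0 13 -0.06 0.09 0 0;0 0 13 -0.0903 0.1353 0 0;0 0 13 -0.0903 0.1353 0 0"}}

```text
time: 31.37
eef_pos: [600.0, 155.0, 115.3]
ee_rot: [0.982, 0.187, -0.001, 0.001]
wrist_force: [-0.1, -0.5, -1.7]
gripper_width: 0.102
grasp_force: 60.0
```

Request:
{"name": "play_rows", "arguments": {"steps": "0 0 6 -0.014 0.038 0 0;0 0 13 -0.028 0.076 0 0;0 0 13 -0.042 0.112 0 0;0 0 13 -0.0576 0.1522 0 0;0 0 13 -0.0576 0.1522 0 0"}}

```text
time: 31.78
eef_pos: [602.8, -9.2, 115.5]
ee_rot: [0.997, 0.074, -0.001, 0.001]
wrist_force: [0.1, -0.3, -2.2]
gripper_width: 0.105
grasp_force: 60.0
```

Request:
{"name": "play_rows", "arguments": {"steps": "0 0 0 0 0 0 0;0 0 0 0 0 0 0;0 0 0 0 0 0 0;0 0 0 0 0 0 0;0 0 0 0 0 0 0"}}

```text
time: 32.2
eef_pos: [603.4, -1.1, 116.3]
ee_rot: [0.997, 0.078, -0.0, -0.0]
wrist_force: [0.5, 0.6, -2.1]
gripper_width: 0.101
grasp_force: 60.0
```

Run:
```python
from h import *
c,W=held('a2');q=tray(0,27);plan(*q,26,-81.25,0)
```

```text
held n 3288 x [13.2 47.4] y [-13.   12.8] z 0.6 grip 0.10352179213769917 60.0134003162384 tcp [603.4  -1.3 116.3] a -81.09
0 0 0.2 -0.0002 0.0019 0.0903 0
```

Request:
{"name": "play_rows", "arguments": {"steps": "0 0 0.2 0 0.0015 0.03 0;0 0 0.2 0 0.0015 0.06 0;0 0 0.2 0 0.0015 0.08 0;0 0 0.2 0 0.0015 0.09 0;0 0 0.2 0 0.0015 0.09 0"}}

```text
time: 32.67
eef_pos: [602.0, -3.4, 23.5]
ee_rot: [0.997, 0.075, -0.003, -0.0]
wrist_force: [-0.1, 0.4, -2.0]
gripper_width: 0.102
grasp_force: 59.9
```

Request:
{"name": "play_rows", "arguments": {"steps": "0 0 0 0 0 0 0;0 0 0 0 0 0 0;0 0 0 0 0 0 0;0 0 0 0 0 0 0"}}

```text
time: 33.0
eef_pos: [604.6, -3.9, 28.1]
ee_rot: [0.997, 0.075, 0.001, 0.0]
wrist_force: [0.3, 0.7, -1.6]
gripper_width: 0.103
grasp_force: 60.0
```

Run:
```python
from h import *
q=tray(0,27);print(cur()[0]);plan(*q,11,-81.25,0)
```

```text
[604.60863743  -3.93833142  28.07594545]
0 0 -0.1 -0.0010 -0.0009 0.0171 0
```

Request:
{"name": "play_rows", "arguments": {"steps": "0 0 0 -0.001 -0.0008 0.006 0;0 0 0 -0.001 -0.0008 0.012 0;0 0 0 -0.001 -0.0008 0.016 0;0 0 0 -0.001 -0.0008 0.016 0;0 0 0 -0.001 -0.0008 0.016 0"}}

```text
time: 33.42
eef_pos: [602.8, -3.2, 11.6]
ee_rot: [0.997, 0.075, 0.0, -0.0]
wrist_force: [-5.2, 0.5, 8.5]
gripper_width: 0.106
grasp_force: 61.6
```

Request:
{"name": "play_rows", "arguments": {"steps": "0 0 0 0 0 0 0;0 0 0 0 0 0 0;0 0 0 0 0 0 0.028;0 0 0 0 0 0 0.028;0 0 0 0 0 0 0.028"}}

```text
time: 33.83
eef_pos: [602.4, -3.3, 10.0]
ee_rot: [0.997, 0.075, -0.0, -0.0]
wrist_force: [-0.4, -0.3, 0.2]
gripper_width: 0.326
grasp_force: 0.0
```

Request:
{"name": "play_rows", "arguments": {"steps": "0 0 0 0 0 0 0.028;0 0 0 0 0 0 0.028;0 0 0 0 0 -0.03 0.028;0 0 0 0 0 -0.07 0.028;0 0 0 0 0 -0.09 0.028"}}

```text
time: 34.25
eef_pos: [603.8, -3.4, 104.6]
ee_rot: [0.997, 0.075, 0.002, 0.0]
wrist_force: [0.8, -0.1, 2.2]
gripper_width: 0.326
grasp_force: 0.0
```

Request:
{"name": "play_rows", "arguments": {"steps": "0 0 0 0 0 -0.04 0.028;0 0 0 -0.04 0 -0.08 0.028;0 0 0 -0.08 0 -0.1 0.028;0 0 0 -0.12 0 -0.1 0.028;0 0 0 -0.12 0 -0.1 0.04"}}

```text
time: 34.67
eef_pos: [481.3, -21.7, 202.3]
ee_rot: [0.997, 0.075, 0.001, 0.0]
wrist_force: [0.3, 0.1, -0.1]
gripper_width: 0.454
grasp_force: 0.0
```

Request:
{"name": "play_rows", "arguments": {"steps": "0 0 0 0 0 0 0.04;0 0 0 0 0 0 0.04;0 0 0 0 0 0 0.04;0 0 0 0 0 0 0.04"}}

```text
time: 35.0
eef_pos: [484.5, -21.1, 199.8]
ee_rot: [0.997, 0.075, -0.0, -0.0]
wrist_force: [0.8, -0.2, -0.2]
gripper_width: 0.469
grasp_force: 0.0
```

Run:
```python
from h import *
c=shot('wrist','o1');W=pts(c);Q=W.reshape(-1,3);p=cur()[0];print(p,monitor.state()['time'])
for y in (81,27,-27,-81):
    q=tray(0,y);r=np.radians(YAW);D=Q[:,:2]-O;L=np.c_[D@[np.cos(r),np.sin(r)],D@[-np.sin(r),np.cos(r)]]
    m=(np.hypot(L[:,0],L[:,1]-y)<25)&(Q[:,2]>37)&(Q[:,2]<46)
    n=(abs(L[:,1]-y)<22)&(abs(L[:,0])<48)&(c['image'].min(2).ravel()>140)&(Q[:,2]<18)
    print('lug',y,m.sum(),L[m].mean(0).round(1) if m.sum() else None,'plate z',[np.median(Q[n&(L[:,0]*sg>25)][:,2]).round(1) for sg in(1,-1)])
plan(455.2,-24.6,100,8.65,start=(*p,-81.3))
```

```text
[484.45326332 -21.11016089 199.69129723] 35.05
lug 81 264 [ 1.5 80.6] plate z [np.float64(11.0), np.float64(10.9)]
lug 27 249 [-1.2 27. ] plate z [np.float64(10.9), np.float64(11.0)]
lug -27 260 [ -1.1 -26.9] plate z [np.float64(11.0), np.float64(10.9)]
lug -81 267 [ -3.2 -82.4] plate z [np.float64(10.9), np.float64(10.9)]
0 0 -30.0 -0.0098 -0.0003 0.0332 0.04
0 0 -30.0 -0.0083 -0.0052 0.0332 0.04
0 0 -30.0 -0.0046 -0.0087 0.0332 0.04
```

View pics/o1.png

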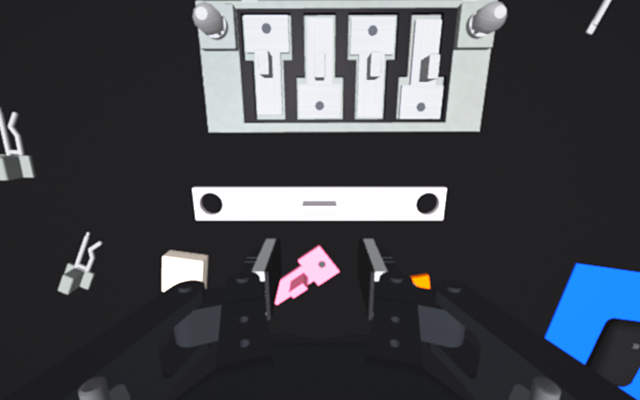

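All four brackets lie flat in the tray: the heads at (266,28) and (372,30) face the far end, those at (319,105) and (420,106) the near end. The bar lies on the bench at (320,204). Now I'll fetch it back.

Request:
{"name": "play_rows", "arguments": {"steps": "0 0 -7 -0.003 0 0.01 0.04;0 0 -14 -0.006 0 0.02 0.04;0 0 -21 -0.01 0 0.033 0.04;0 0 -28 -0.01 0 0.033 0.04;0 0 -30 -0.01 0 0.033 0.04"}}

```text
time: 35.47
eef_pos: [473.9, -22.6, 165.8]
ee_rot: [0.943, 0.334, -0.001, -0.001]
wrist_force: [-0.1, -0.2, 0.7]
gripper_width: 0.468
grasp_force: 0.0
```

Request:
{"name": "play_rows", "arguments": {"steps": "0 0 -7 -0.003 0 0.01 0.04;0 0 -14 -0.008 -0.005 0.02 0.04;0 0 -21 -0.008 -0.005 0.033 0.04;0 0 -28 -0.008 -0.005 0.033 0.04;0 0 -30 -0.008 -0.005 0.033 0.04"}}

```text
time: 35.88
eef_pos: [464.5, -23.6, 132.8]
ee_rot: [0.824, 0.566, -0.001, -0.001]
wrist_force: [1.4, -0.8, 0.8]
gripper_width: 0.467
grasp_force: 0.0
```

Request:
{"name": "play_rows", "arguments": {"steps": "0 0 -7 -0.003 -0.009 0.01 0.04;0 0 -14 -0.005 -0.009 0.02 0.04;0 0 -21 -0.005 -0.009 0.033 0.04;0 0 -28 -0.005 -0.009 0.033 0.04;0 0 -30 -0.005 -0.009 0.033 0.04"}}

```text
time: 36.3
eef_pos: [454.2, -25.0, 99.9]
ee_rot: [0.65, 0.76, -0.001, -0.001]
wrist_force: [0.1, 0.2, 0.8]
gripper_width: 0.465
grasp_force: 0.0
```

Request:
{"name": "play_rows", "arguments": {"steps": "0 0 0 0 0 0 0.04;0 0 0 0 0 0 0.04;0 0 0 0 0 0 0.04;0 0 0 0 0 0 0.04"}}

```text
time: 36.63
eef_pos: [454.6, -25.2, 101.4]
ee_rot: [0.652, 0.758, 0.0, -0.0]
wrist_force: [0.7, 0.1, 0.2]
gripper_width: 0.467
grasp_force: 0.0
```

Run:
```python
from h import *
c=shot('wrist','bb');W=pts(c);Q=W.reshape(-1,3);p=cur()[0]
m=(Q[:,2]>30)&(Q[:,2]<38)&(np.hypot(Q[:,0]-455,Q[:,1]+25)<40);print(p,m.sum(),Q[m].mean(0),cv2.minAreaRect(Q[m][:,:2].astype(np.float32)))
plan(455.2,-24.6,15,8.65)
```

```text
[454.6008081  -25.17818634 101.40693195] 650 [455.41887079 -23.60692202  32.98338839] ((455.66021728515625, -24.379947662353516), (9.8855619430542, 39.667724609375), 8.086847305297852)
0 0 -0.1 0.0005 0.0007 0.0864 0.04
```

Request:
{"name": "play_rows", "arguments": {"steps": "0 0 0 0.0005 0.0007 0.03 0.04;0 0 0 0.0005 0.0007 0.06 0.04;0 0 0 0.0005 0.0007 0.086 0.04;0 0 0 0.0005 0.0007 0.086 0.04;0 0 0 0.0005 0.0007 0.086 0.04"}}

```text
time: 37.1
eef_pos: [454.3, -24.5, 14.9]
ee_rot: [0.652, 0.758, -0.001, -0.001]
wrist_force: [0.2, 0.3, 0.4]
gripper_width: 0.464
grasp_force: 0.0
```

Request:
{"name": "play_rows", "arguments": {"steps": "0 0 0 0 0 0.004 0.04;0 0 0 0 0 0.008 0.04;0 0 0 0 0 0.0105 0.04;0 0 0 0 0 0.0105 0.04;0 0 0 0 0 0.0105 0.04"}}

```text
time: 37.52
eef_pos: [455.4, -24.6, 5.4]
ee_rot: [0.652, 0.758, 0.0, 0.0]
wrist_force: [0.3, -0.3, 0.9]
gripper_width: 0.472
grasp_force: 0.0
```

Run:
```python
from h import *
print(cur()[0]);plan(455.2,-24.6,3,8.65)
```

```text
[455.35362413 -24.64880193   5.35379863]
0 0 -0.0 0.0001 -0.0001 0.0024 0.04
```

Request:
{"name": "play_rows", "arguments": {"steps": "0 0 0 0 0 0.001 0.04;0 0 0 0 0 0.001 0.04;0 0 0 0 0 0.001 0;0 0 0 0 0 0.001 0;0 0 0 0 0 0.001 0", "squeeze": 70}}

```text
time: 37.93
eef_pos: [455.3, -24.6, 4.2]
ee_rot: [0.652, 0.758, 0.0, 0.0]
wrist_force: [-1.0, 0.4, -2.4]
gripper_width: 0.103
grasp_force: 69.2
```

Request:
{"name": "play_rows", "arguments": {"steps": "0 0 0 0 0 0 0;0 0 0 0 0 0 0;0 0 0 0 0 -0.03 0;0 0 0 0 0 -0.06 0;0 0 0 0 0 -0.096 0"}}

```text
time: 38.35
eef_pos: [453.2, -24.4, 98.7]
ee_rot: [0.652, 0.758, -0.001, -0.002]
wrist_force: [1.7, 0.0, -3.3]
gripper_width: 0.101
grasp_force: 69.4
```

Run:
```python
from h import *
print(cur()[0],monitor.state()['gripper_width']);plan(645.7,-23.9,100,8.65,start=(455.3,-24.7,100,8.65))
```

```text
[453.19879298 -24.38328266  98.74219134] 0.10135490412675957
0 0 -0.0 -0.0278 0.1884 -0.0000 0.04
```

Request:
{"name": "play_rows", "arguments": {"steps": "0 0 0 -0.006 0.04 0 0;0 0 0 -0.012 0.08 0 0;0 0 0 -0.018 0.12 0 0;0 0 0 -0.024 0.16 0 0;0 0 0 -0.028 0.188 0 0"}}

```text
time: 38.77
eef_pos: [647.0, -24.1, 98.3]
ee_rot: [0.652, 0.758, -0.0, -0.001]
wrist_force: [-0.2, -0.7, -3.4]
gripper_width: 0.101
grasp_force: 69.9
```

Request:
{"name": "play_rows", "arguments": {"steps": "0 0 0 0 0 0 0;0 0 0 0 0 0 0;0 0 0 0 0 0 0;0 0 0 0 0 0 0;0 0 0 0 0 0 0"}}

```text
time: 39.18
eef_pos: [644.4, -24.2, 100.5]
ee_rot: [0.652, 0.758, 0.0, 0.0]
wrist_force: [0.5, -0.3, -4.0]
gripper_width: 0.101
grasp_force: 70.2
```

Run:
```python
from h import *
s=monitor.state();print(s['eef_pos'],s['gripper_width'],s['grasp_force'])
c=shot('wrist','bs');W=pts(c);p,T=cur();L=(W-p)@T
# bar in hand: far(+tool x) end hole
m=(L[...,2]>-2)&(L[...,2]<40)&(abs(L[...,1])<30)&(L[...,0]>20)&(L[...,0]<160)&(c['image'].min(2)>150)
P=L[m];print('bar x',P[:,0].max(),'y',np.percentile(P[:,1],[1,99]),'z',np.median(P[:,2]))
for x in (40,70,100,145):
    q=P[abs(P[:,0]-x)<4];print(x,np.percentile(q[:,1],[1,99]).round(1),np.median(q[:,2]).round(1))
plan(645.7,-23.9,65,8.65)
```

```text
[644.43550507 -24.16713406 100.47104415] 0.10093120766045315 70.18691539764404
bar x 117.84592008284847 y [-19.47766115  19.96706221] z -1.7593804622299452
40 [-19.  20.] -1.8
70 [-19.5  20.2] -1.7
100 [-19.2  19.8] -1.8Traceback (most recent call last):
  File "<stdin>", line 8, in <module>
    return _quantile_unchecked(
        a, q, axis, out, overwrite_input, method, keepdims, weights)
    return _ureduce(a,
                    func=_quantile_ureduce_func,
    ...<5 lines>...
                    overwrite_input=overwrite_input,
                    method=method)
    r = func(a, **kwargs)
    result = _quantile(arr,
                       quantiles=q,
    ...<2 lines>...
                       out=out,
                       weights=wgt)
    slices_having_nans = np.isnan(arr[-1, ...])
                                  ~~~^^^^^^^^^
IndexError: index -1 is out of bounds for axis 0 with size 0
```

View pics/bs.png

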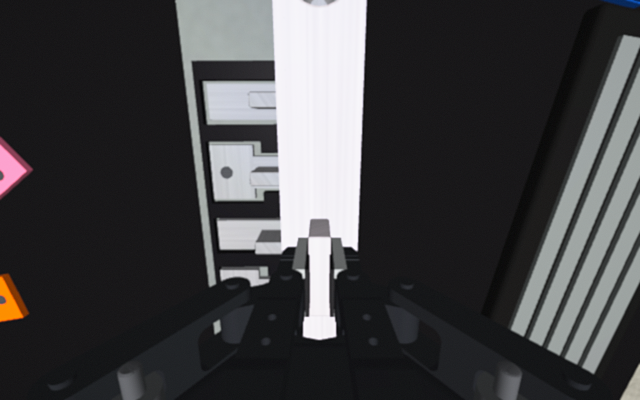

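Request:
{"name": "play_rows", "arguments": {"steps": "0 0 0 0 0.0007 0.02 0;0 0 0 0 0.0007 0.032 0;0 0 0 0 0.0007 0.032 0;0 0 0 0 0.0007 0.032 0;0 0 0 0 0.0007 0.032 0"}}

```text
time: 39.65
eef_pos: [646.0, -24.1, 68.6]
ee_rot: [0.652, 0.758, 0.0, 0.0]
wrist_force: [0.4, -0.1, -3.0]
gripper_width: 0.101
grasp_force: 70.2
```

Request:
{"name": "play_rows", "arguments": {"steps": "0 0 0 0 0 0 0;0 0 0 0 0 0 0;0 0 0 0 0 0 0;0 0 0 0 0 0 0"}}

```text
time: 39.98
eef_pos: [646.0, -24.1, 68.3]
ee_rot: [0.652, 0.758, 0.0, 0.0]
wrist_force: [0.2, -1.0, -2.6]
gripper_width: 0.102
grasp_force: 70.2
```

Run:
```python
from h import *
print(cur()[0]);plan(645.2,-24.1,50,8.7,0)
```

```text
[646.02823652 -24.06524998  68.34145518]
0 0 -0.1 0.0001 -0.0008 0.0183 0
```

Request:
{"name": "play_rows", "arguments": {"steps": "0 0 0 0 -0.0008 0.005 0;0 0 0 0 -0.0008 0.01 0;0 0 0 0 -0.0008 0.014 0;0 0 0 0 -0.0008 0.018 0;0 0 0 0 -0.0008 0.018 0"}}

```text
time: 40.4
eef_pos: [644.3, -24.1, 48.2]
ee_rot: [0.652, 0.758, -0.001, -0.001]
wrist_force: [-0.1, -0.1, -3.6]
gripper_width: 0.102
grasp_force: 70.1
```

Request:
{"name": "play_rows", "arguments": {"steps": "0 0 0 0 0 0.005 0;0 0 0 0 0 0.01 0;0 0 0 0 0 0.014 0;0 0 0 0 0 0.018 0;0 0 0 0 0 0.02 0"}}

```text
time: 40.82
eef_pos: [644.7, -24.1, 28.9]
ee_rot: [0.652, 0.758, -0.0, -0.0]
wrist_force: [-0.5, 0.5, -3.5]
gripper_width: 0.101
grasp_force: 70.2
```

Request:
{"name": "play_rows", "arguments": {"steps": "0 0 0 0 0 0.002 0;0 0 0 0 0 0.004 0;0 0 0 0 0 0.006 0;0 0 0 0 0 0.007 0;0 0 0 0 0 0.007 0"}}

```text
time: 41.23
eef_pos: [645.0, -24.1, 22.7]
ee_rot: [0.652, 0.758, -0.0, -0.0]
wrist_force: [0.8, -0.6, -2.9]
gripper_width: 0.104
grasp_force: 70.2
```

Request:
{"name": "play_rows", "arguments": {"steps": "0 0 0 0 0 0.001 0;0 0 0 0 0 0.002 0;0 0 0 0 0 0.002 0;0 0 0 0 0 0.002 0;0 0 0 0 0 0.001 0.03"}}

```text
time: 41.65
eef_pos: [645.5, -24.2, 22.4]
ee_rot: [0.652, 0.758, 0.0, 0.001]
wrist_force: [-0.6, 0.3, -0.7]
gripper_width: 0.225
grasp_force: 0.0
```

Request:
{"name": "play_rows", "arguments": {"steps": "0 0 0 0 0 0 0.03;0 0 0 0 0 0 0.03;0 0 0 0 0 -0.03 0.03;0 0 0 0 0 -0.07 0.03;0 0 0 0 0 -0.1 0.03"}}

```text
time: 42.07
eef_pos: [645.3, -24.2, 124.1]
ee_rot: [0.652, 0.758, 0.0, 0.0]
wrist_force: [0.1, 0.1, 1.1]
gripper_width: 0.352
grasp_force: 0.0
```

Run:
```python
from h import *
print(cur()[0]);plan(455,334,150,-73,.045,start=(645,-24,121,8.65))
```

```text
[645.29103878 -24.19228847 124.09379346]
0 0 27.2 0.1275 -0.0447 -0.0097 0.045
0 0 27.2 0.0930 -0.0980 -0.0097 0.045
0 0 27.2 0.0378 -0.1297 -0.0097 0.045
```

Request:
{"name": "play_rows", "arguments": {"steps": "0 0 7 0.03 -0.011 -0.01 0.045;0 0 14 0.06 -0.022 -0.01 0.045;0 0 21 0.09 -0.033 -0.01 0.045;0 0 27.2 0.1275 -0.0447 -0.01 0.045;0 0 27.2 0.1275 -0.0447 -0.01 0.045"}}

```text
time: 42.48
eef_pos: [579.6, 100.5, 132.1]
ee_rot: [0.813, 0.583, 0.0, -0.001]
wrist_force: [-0.0, -0.3, -0.8]
gripper_width: 0.525
grasp_force: 0.0
```

Request:
{"name": "play_rows", "arguments": {"steps": "0 0 7 0.023 -0.025 -0.01 0.045;0 0 14 0.046 -0.05 -0.01 0.045;0 0 21 0.07 -0.075 -0.01 0.045;0 0 27.2 0.093 -0.098 -0.01 0.045;0 0 27.2 0.093 -0.098 -0.01 0.045"}}

```text
time: 42.9
eef_pos: [516.4, 218.9, 142.1]
ee_rot: [0.927, 0.376, 0.0, -0.001]
wrist_force: [-0.2, -1.0, -0.8]
gripper_width: 0.531
grasp_force: 0.0
```

Request:
{"name": "play_rows", "arguments": {"steps": "0 0 7 0.01 -0.033 -0.01 0.045;0 0 14 0.02 -0.066 -0.01 0.045;0 0 21 0.03 -0.1 -0.01 0.045;0 0 27.2 0.038 -0.13 -0.01 0.045;0 0 27.2 0.038 -0.13 -0.01 0.045"}}

```text
time: 43.32
eef_pos: [452.9, 338.1, 152.0]
ee_rot: [0.989, 0.148, -0.0, -0.001]
wrist_force: [-0.0, 0.3, -0.5]
gripper_width: 0.528
grasp_force: 0.0
```

Request:
{"name": "play_rows", "arguments": {"steps": "0 0 0 0 0 0 0.045;0 0 0 0 0 0 0.045;0 0 0 0 0 0 0.045;0 0 0 0 0 0 0.045;0 0 0 0 0 0 0.045"}}

```text
time: 43.73
eef_pos: [455.8, 333.4, 151.9]
ee_rot: [0.989, 0.147, 0.0, 0.0]
wrist_force: [0.6, 0.8, -1.1]
gripper_width: 0.524
grasp_force: 0.0
```

```bash
cat >> h.py <<'E'
def clip(f):
    c=shot('wrist',f);W=pts(c);p,T=cur();im=c['image'].astype(int)
    near=(np.hypot(W[...,0]-p[0],W[...,1]-p[1])<110)&(W[...,2]>0.8)&(W[...,2]<40)&(im.min(2)>60)&(im.max(2)-im.min(2)<45)
    n,l,s,ce=cv2.connectedComponentsWithStats(near.astype(np.uint8))
    for k in range(1,n):
        if s[k,4]<40: continue
        P=W[l==k];t=P[(P[:,2]>20)&(P[:,2]<28)]
        if len(t)<10: continue
        r=cv2.minAreaRect(t[:,:2].astype(np.float32));b=cv2.boxPoints(r);e=max([b[1]-b[0],b[2]-b[1]],key=np.linalg.norm);ang=np.degrees(np.arctan2(e[1],e[0]))
        tc=np.array(r[0]);d=P[:,:2].mean(0)-tc
        if d@e<0: ang+=180
        ang=(ang+180)%360-180;u=np.array([np.cos(np.radians(ang)),np.sin(np.radians(ang))]);v=np.array([-u[1],u[0]])
        w=P[:,:2]-tc;leg=w[(P[:,2]<9)&(w@u>50)];le=leg@np.c_[u,v] if len(leg) else leg
        print('tab',tc.round(1),r,'ang',round(ang,1),'tip x',(w@u).max().round(1),'z',np.median(t[:,2]).round(1),'n',len(P),len(t))
        for x in (25,35,45,55,62):
            q=w[(P[:,2]<9)&(abs(w@u-x)<1.5)]@v;print(x,np.sort(q).round(0).tolist())
E
python3 - <<'E'
from h import *
print(cur()[0]);clip('k0')
E
```

```text
[455.75082656 333.37294589 151.9199101 ]
tab [447.3 332. ] ((447.3313903808594, 332.03265380859375), (26.29332160949707, 13.956629753112793), 5.994131565093994) ang 6.0 tip x 66.0 z 22.9 n 1419 363
25 [-11.0, -10.0, -10.0, -10.0, -9.0, -9.0, -9.0, -8.0, -8.0, -7.0, -7.0, -7.0, -6.0, -6.0, 4.0, 4.0, 4.0, 5.0, 5.0, 5.0, 6.0, 6.0, 6.0, 7.0, 7.0, 7.0, 8.0, 8.0, 8.0]
35 [-11.0, -11.0, -10.0, -10.0, -10.0, -9.0, -9.0, -9.0, -8.0, -8.0, -8.0, -7.0, -7.0, -6.0, -6.0, -6.0, -5.0, 4.0, 4.0, 4.0, 5.0, 5.0, 5.0, 6.0, 6.0, 6.0, 7.0, 7.0, 7.0, 8.0, 8.0, 8.0]
45 [-6.0, -5.0, -5.0, -5.0, -4.0, -4.0, -4.0, -3.0, -3.0, -3.0, -2.0, -2.0, -2.0, -1.0, -1.0, -1.0, 4.0, 4.0, 4.0, 4.0, 5.0, 5.0, 6.0, 6.0, 6.0, 7.0, 7.0, 7.0, 8.0, 8.0, 8.0]
55 [-12.0, -11.0, -11.0, -10.0, -10.0, -10.0, -9.0, -9.0, -9.0, -8.0, -8.0, -8.0, -7.0, -7.0, -7.0, -6.0, -6.0, -6.0, 4.0, 4.0, 4.0, 5.0, 5.0, 5.0, 6.0, 6.0, 6.0, 6.0, 7.0, 7.0, 7.0, 8.0, 8.0, 8.0]
62 [-12.0, -10.0, 4.0, 5.0, 5.0, 5.0, 6.0, 6.0, 6.0, 7.0, 7.0, 7.0]
```

View pics/k0.png

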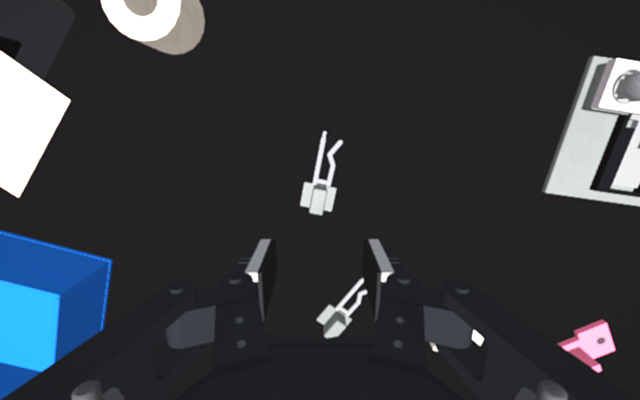

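The wrist view shows clip 0 at (320,175), legs toward the top of the image, and clip 1 at (343,308). Gripping clip 0 first.

Run:
```python
from h import *
plan(447.3,332,15,-84)
```

```text
0 0 11.0 -0.0084 -0.0010 0.1369 0.04
```

Request:
{"name": "play_rows", "arguments": {"steps": "0 0 5.5 -0.0084 -0.001 0.035 0.04;0 0 11 -0.0084 -0.001 0.07 0.04;0 0 11 -0.0084 -0.001 0.1 0.04;0 0 11 -0.0084 -0.001 0.125 0.04;0 0 11 -0.0084 -0.001 0.13 0.04"}}

```text
time: 44.2
eef_pos: [444.4, 330.7, 16.9]
ee_rot: [0.999, 0.052, -0.004, 0.002]
wrist_force: [-0.4, 0.0, -0.4]
gripper_width: 0.465
grasp_force: 0.0
```

Request:
{"name": "play_rows", "arguments": {"steps": "0 0 0 0 0 0 0.04;0 0 0 0 0 0 0.04;0 0 0 0 0 0 0.04;0 0 0 0 0 0 0.04"}}

```text
time: 44.53
eef_pos: [448.0, 333.5, 24.2]
ee_rot: [0.999, 0.052, 0.002, -0.001]
wrist_force: [0.5, -0.2, 0.3]
gripper_width: 0.469
grasp_force: 0.0
```

Run:
```python
from h import *
print(cur()[0]);plan(447.3,332,4,-84)
```

```text
[447.99693403 333.49901274  24.19815836]
0 0 0.0 -0.0009 0.0014 0.0202 0.04
```

Request:
{"name": "play_rows", "arguments": {"steps": "0 0 0 -0.001 0.0014 0.007 0.04;0 0 0 -0.001 0.0014 0.014 0.04;0 0 0 -0.001 0.0014 0.018 0.04;0 0 0 -0.001 0.0014 0.018 0.04;0 0 0 -0.001 0.0014 0.018 0.04"}}

```text
time: 44.95
eef_pos: [445.6, 331.1, 3.3]
ee_rot: [0.999, 0.052, -0.0, 0.0]
wrist_force: [0.4, 0.1, -0.3]
gripper_width: 0.467
grasp_force: 0.0
```

Request:
{"name": "play_rows", "arguments": {"steps": "0 0 0 0 0 0 0.04;0 0 0 0 0 0 0.04;0 0 0 0 0 0 0.04"}}

```text
time: 45.2
eef_pos: [446.1, 331.4, 4.2]
ee_rot: [0.999, 0.052, 0.0, -0.0]
wrist_force: [0.5, 0.1, -0.8]
gripper_width: 0.47
grasp_force: 0.0
```

Request:
{"name": "play_rows", "arguments": {"steps": "0 0 0 0 0 0 0;0 0 0 0 0 0 0;0 0 0 0 0 0 0;0 0 0 0 0 0 0;0 0 0 0 0 0 0"}}

```text
time: 45.62
eef_pos: [446.2, 331.5, 4.4]
ee_rot: [0.999, 0.052, 0.0, -0.0]
wrist_force: [-0.4, 1.4, 3.3]
gripper_width: 0.14
grasp_force: 71.7
```

Request:
{"name": "play_rows", "arguments": {"steps": "0 0 0 0 0 0 0;0 0 0 0 0 0 0;0 0 0 0 0 -0.03 0;0 0 0 0 0 -0.07 0;0 0 0 0 0 -0.1 0"}}

```text
time: 46.03
eef_pos: [445.7, 331.1, 105.4]
ee_rot: [0.999, 0.052, -0.0, 0.0]
wrist_force: [1.0, 0.1, 0.0]
gripper_width: 0.142
grasp_force: 71.2
```

```bash
cat >> h.py <<'E'
def heldclip(f):
    c=shot('wrist',f);W=pts(c);p,T=cur();L=(W-p)@T;s=monitor.state()
    m=(L[...,0]>14)&(L[...,0]<85)&(abs(L[...,1])<30)&(L[...,2]>-12)&(L[...,2]<14)&(c['image'].min(2)>60)
    P=L[m];print('grip',s['gripper_width'],s['grasp_force'],'tcp',p.round(1),'a',np.degrees(np.arctan2(T[1,1],T[0,1])).round(2),'n',len(P),'tip x',np.percentile(P[:,0],99.7).round(1))
    for x in (22,30,40,50,57,62):
        q=P[abs(P[:,0]-x)<1.5]
        if len(q):
            a=q[q[:,1]<-1.5] ;b=q[q[:,1]>1.5];print(x,'neg y',a[:,1].min().round(1) if len(a) else '',a[:,1].max().round(1) if len(a) else '','z',np.median(a[:,2]).round(1) if len(a) else '','pos y',np.percentile(b[:,1],[0,100]).round(1) if len(b) else '')
    return c,W
E
python3 - <<'E'
from h import *
heldclip('k1')
q=tray(38-31-65,130-6);print(q);plan(*q,110,-81.25,0)
E
```

```text
grip 0.14138743091528097 71.26291751861572 tcp [448.4 332.9 112.6] a -83.98 n 1961 tip x 64.0
22 neg y -6.5 -2.3 z 8.0 pos y [ 7.6 11.9]
30 neg y -7.0 -2.3 z 8.1 pos y [ 7.5 12.3]
40 neg y -6.8 -2.2 z 8.5 pos y [2.9 9.5]
50 neg y -6.7 -2.2 z 8.3 pos y [ 4.9 11.8]
57 neg y -6.5 -2.1 z 8.4 pos y [ 8.8 14.8]
62 neg y -6.0 -3.0 z 9.7 pos y 
[531.41173251  83.8336709 ]
TILT 0.597637101725964
0 0 -1.4 0.0282 0.1282 0.0013 0
0 0 -1.4 0.0251 0.1288 0.0013 0
```

Request:
{"name": "play_rows", "arguments": {"steps": "0 0 -1.4 0.009 0.04 0 0;0 0 -1.4 0.018 0.08 0 0;0 0 -1.4 0.027 0.12 0 0;0 0 -1.4 0.028 0.128 0 0"}}

```text
time: 46.42
eef_pos: [488.3, 202.1, 103.1]
ee_rot: [0.998, 0.063, -0.0, 0.001]
wrist_force: [0.1, 0.5, -0.4]
gripper_width: 0.138
grasp_force: 71.2
```

Request:
{"name": "play_rows", "arguments": {"steps": "0 0 -1.4 0.008 0.04 0 0;0 0 -1.4 0.016 0.08 0 0;0 0 -1.4 0.023 0.115 0 0;0 0 -1.4 0.025 0.128 0 0;0 0 -1.4 0.025 0.128 0 0"}}

```text
time: 46.83
eef_pos: [528.8, 80.6, 103.1]
ee_rot: [0.997, 0.075, -0.001, 0.0]
wrist_force: [0.0, -0.4, -1.1]
gripper_width: 0.142
grasp_force: 71.2
```

Request:
{"name": "play_rows", "arguments": {"steps": "0 0 0 0 0 0.02 0;0 0 0 0 0 0.035 0;0 0 0 0 0 0.035 0;0 0 0 0 0 0.035 0;0 0 0 0 0 0.035 0"}}

```text
time: 47.25
eef_pos: [528.7, 84.1, 69.7]
ee_rot: [0.997, 0.077, 0.0, -0.0]
wrist_force: [-0.5, -0.5, 0.4]
gripper_width: 0.143
grasp_force: 71.2
```

Request:
{"name": "play_rows", "arguments": {"steps": "0 0 0 0 0 0 0;0 0 0 0 0 0 0;0 0 0 0 0 0 0;0 0 0 0 0 0 0;0 0 0 0 0 0 0"}}

```text
time: 47.67
eef_pos: [528.6, 83.3, 69.2]
ee_rot: [0.997, 0.077, 0.0, -0.0]
wrist_force: [-0.3, 1.3, -0.6]
gripper_width: 0.139
grasp_force: 71.2
```

```bash
cat >> h.py <<'E'
def post(c,W,y):
    Q=W.reshape(-1,3);q=tray(38,y);r=np.radians(YAW);D=Q[:,:2]-O;L=np.c_[D@[np.cos(r),np.sin(r)],D@[-np.sin(r),np.cos(r)]]
    m=(np.hypot(L[:,0]-38,L[:,1]-y)<17)&(Q[:,2]>30)&(Q[:,2]<46);print('post tray ext',m.sum(),np.percentile(L[m],[1,99],axis=0).round(1).tolist())
    m=(np.hypot(L[:,0]-38,L[:,1]-y)<15)&(Q[:,2]>53);print('post apex',m.sum(),L[m].mean(0).round(1),Q[m,2].max().round(1))
    m=(abs(L[:,0]-38)<30)&(abs(L[:,1]-y)<45)&(Q[:,2]>22)&(Q[:,2]<30);print('bar ext',np.percentile(L[m],[.5,99.5],axis=0).round(1).tolist(),np.median(Q[m,2]).round(1))
E
python3 - <<'E'
from h import *
c,W=heldclip('k2');post(c,W,130);p,T=cur();L=(p[:2]-O);r=np.radians(YAW);print('tcp in tray',L@[np.cos(r),np.sin(r)],L@[-np.sin(r),np.cos(r)])
E
```

```text
grip 0.1427096958222918 71.18814468383789 tcp [528.6  83.2  69.1] a -81.19 n 2247 tip x 67.0
22 neg y -8.2 -3.9 z 0.6 pos y [ 5.6 10.4]
30 neg y -8.1 -3.8 z 0.6 pos y [ 6.  10.8]
40 neg y -8.5 -3.8 z 0.5 pos y [2.9 9.6]
50 neg y -8.3 -3.7 z 0.8 pos y [1.8 8.4]
57 neg y -8.2 -3.7 z 0.5 pos y [ 5.8 12.2]
62 neg y -8.1 -4.1 z 1.3 pos y [ 8.6 13.2]
post tray ext 224 [[25.6, 118.3], [48.8, 141.2]]
post apex 539 [ 37.2 129.7] 56.9
bar ext [[18.8, 85.2], [58.8, 148.8]] 25.0
tcp in tray -60.90385540464597 123.82148592544036
```

View pics/k2.png

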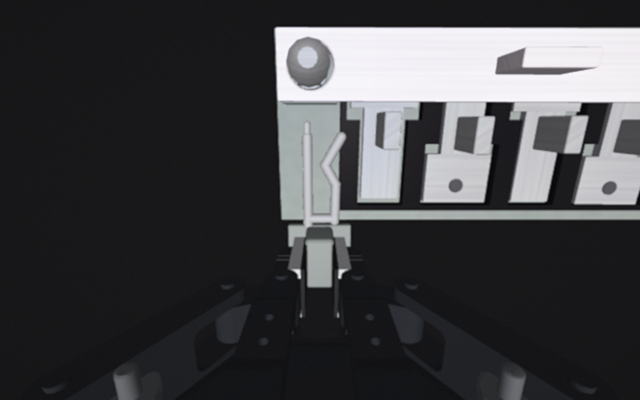

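The wrist view shows the clip's straight leg tip at (306,128), in line with the left post at (309,62); the measured lateral offset is about 0.1 mm. Lowering to hole height.

Request:
{"name": "play_rows", "arguments": {"steps": "0 0 0 0 0 0.015 0;0 0 0 0 0 0.03 0;0 0 0 0 0 0.0365 0;0 0 0 0 0 0.0365 0;0 0 0 0 0 0.0365 0"}}

```text
time: 48.13
eef_pos: [528.5, 83.2, 32.5]
ee_rot: [0.997, 0.077, -0.0, -0.0]
wrist_force: [0.4, -0.4, 0.2]
gripper_width: 0.146
grasp_force: 71.2
```

Request:
{"name": "play_rows", "arguments": {"steps": "0 0 0 0 0 0 0;0 0 0 0 0 0 0;0 0 0 0 0 0 0;0 0 0 0 0 0 0;0 0 0 0 0 0 0"}}

```text
time: 48.55
eef_pos: [528.7, 83.2, 32.7]
ee_rot: [0.997, 0.077, 0.0, -0.0]
wrist_force: [0.3, -0.8, -0.4]
gripper_width: 0.139
grasp_force: 71.2
```

```bash
cat >> h.py <<'E'
def tp(x,y,z,a=-81.25):
    p,T=cur();r=np.radians(YAW);L=p[:2]-O;print('tray pos',(L@[np.cos(r),np.sin(r)]).round(2),(L@[-np.sin(r),np.cos(r)]).round(2),p[2].round(2));plan(*tray(x,y),z,a,0)
E
python3 - <<'E'
from h import *
heldclip('k3');tp(-60.9,123.8,32.6)
E
```

```text
grip 0.14177778414338188 71.19850158691406 tcp [528.6  83.2  32.6] a -81.19 n 3690 tip x 85.0
22 neg y -8.1 -3.9 z 0.8 pos y [ 3.  10.4]
30 neg y -8.0 -3.8 z 0.5 pos y [ 6.  10.8]
40 neg y -8.5 -3.7 z 0.7 pos y [2.9 9.5]
50 neg y -8.2 -3.7 z 0.8 pos y [1.8 8.4]
57 neg y -8.1 -3.7 z 0.6 pos y [ 5.3 12.2]
62 neg y -8.1 -4.1 z 1.1 pos y [ 8.7 13.2]
tray pos -60.87 123.84 32.63
0 0 0.1 -0.0000 0.0000 0.0000 0
```

Request:
{"name": "play_rows", "arguments": {"steps": "0 0 0 0.006 0 0 0;0 0 0 0.012 0 0 0;0 0 0 0.018 0 0 0;0 0 0 0.024 0 0 0;0 0 0 0.026 0 0 0"}}

```text
time: 49.02
eef_pos: [555.3, 87.3, 32.4]
ee_rot: [0.997, 0.077, 0.0, -0.0]
wrist_force: [0.7, 0.1, -0.6]
gripper_width: 0.138
grasp_force: 71.2
```

Request:
{"name": "play_rows", "arguments": {"steps": "0 0 0 0.001 0 0 0;0 0 0 0.002 0 0 0;0 0 0 0.004 0 0 0;0 0 0 0.006 0 0 0;0 0 0 0.006 0 0 0"}}

```text
time: 49.43
eef_pos: [560.4, 88.2, 32.5]
ee_rot: [0.997, 0.077, 0.0, -0.0]
wrist_force: [0.4, 0.3, -1.3]
gripper_width: 0.142
grasp_force: 71.2
```

Run:
```python
from h import *
print(monitor.state()['wrist_force']);tp(-60.9+32,123.8,32.6)
```

```text
[ 0.41315313  0.28484108 -1.2648535 ]
tray pos -28.73 123.88 32.49
0 0 0.1 -0.0002 0.0001 -0.0001 0
```

Request:
{"name": "play_rows", "arguments": {"steps": "0 0 0 0.005 0 0 0;0 0 0 0.01 0 0 0;0 0 0 0.014 0 0 0;0 0 0 0.018 0 0 0;0 0 0 0.022 0 0 0"}}

```text
time: 49.85
eef_pos: [582.3, 90.8, 32.1]
ee_rot: [0.997, 0.076, -0.0, 0.001]
wrist_force: [-1.4, -4.5, -0.5]
gripper_width: 0.14
grasp_force: 71.2
```

Request:
{"name": "play_rows", "arguments": {"steps": "0 0 0 0.003 0 0 0;0 0 0 0.006 0 0 0;0 0 0 0.009 0 0 0;0 0 0 0.0115 0 0 0;0 0 0 0.0115 0 0 0"}}

```text
time: 50.27
eef_pos: [593.8, 94.0, 32.6]
ee_rot: [0.997, 0.077, 0.0, -0.001]
wrist_force: [-0.0, -0.4, 0.1]
gripper_width: 0.139
grasp_force: 71.2
```

Request:
{"name": "play_rows", "arguments": {"steps": "0 0 0 0 0 0 0;0 0 0 0 0 0 0;0 0 0 0 0 0 0;0 0 0 0 0 0 0"}}

```text
time: 50.6
eef_pos: [593.1, 93.4, 32.5]
ee_rot: [0.997, 0.077, 0.0, -0.0]
wrist_force: [-0.2, -0.7, -0.5]
gripper_width: 0.141
grasp_force: 71.2
```

Run:
```python
from h import *
s=monitor.state();print(s['wrist_force'],s['gripper_width']);tp(5.3,123.8,32.6);heldclip('k4')
```

```text
[-0.17649131 -0.70093297 -0.5195639 ] 0.14082941928664222
tray pos 4.47 124.06 32.47
0 0 0.1 0.0008 0.0003 -0.0001 0
grip 0.13872619233788028 71.22089266777039 tcp [593.1  93.4  32.4] a -81.18 n 6261 tip x 66.0
22 neg y -24.9 -18.9 z 7.3 pos y [ 5.6 29.9]
30 neg y -25.2 -19.7 z 7.3 pos y [ 5.5 29.9]
40 neg y -24.7 -13.7 z 7.3 pos y [ 1.9 30. ]
50 neg y -24.9 -1.8 z 7.1 pos y [ 1.8 30. ]
57 neg y -8.2 -3.7 z 0.5 pos y [ 5.7 12.1]
62 neg y -8.2 -4.2 z 1.3 pos y [ 8.6 13.1]
```

Request:
{"name": "play_rows", "arguments": {"steps": "0 0 0 0.0005 0 0 0;0 0 0 0.001 0 0 0;0 0 0 0.0015 0 0 0;0 0 0 0.0015 0 0 0;0 0 0 0.0015 0 0 0"}}

```text
time: 51.07
eef_pos: [594.7, 93.5, 32.4]
ee_rot: [0.997, 0.077, 0.0, -0.0]
wrist_force: [-0.1, 0.2, -0.3]
gripper_width: 0.143
grasp_force: 71.2
```

Request:
{"name": "play_rows", "arguments": {"steps": "0 0 0 0.0005 0 0 0;0 0 0 0.001 0 0 0;0 0 0 0.001 0 0 0;0 0 0 0.001 0 0 0"}}

```text
time: 51.4
eef_pos: [595.7, 93.6, 32.4]
ee_rot: [0.997, 0.077, -0.0, -0.0]
wrist_force: [-0.4, -0.4, -0.6]
gripper_width: 0.139
grasp_force: 71.2
```

Request:
{"name": "play_rows", "arguments": {"steps": "0 0 0 0.0005 0 0 0;0 0 0 0.001 0 0 0;0 0 0 0.001 0 0 0;0 0 0 0.001 0 0 0"}}

```text
time: 51.73
eef_pos: [596.4, 93.7, 32.3]
ee_rot: [0.997, 0.077, -0.0, -0.0]
wrist_force: [-2.4, -0.2, -0.0]
gripper_width: 0.141
grasp_force: 71.3
```

Run:
```python
from h import *
s=monitor.state();print(s['wrist_force']);tp(5.3,123.8,32.6);c=load('k4');W=pts(c)
c,W=heldclip('k5');p,T=cur();L=(W-p)@T
m=(abs(L[...,1])<30)&(L[...,0]>15)&(W[...,2]>36)&(W[...,2]<46);print('post front tool x',np.percentile(L[m][:,0],[.5,5]).round(1),m.sum())
# bow front edge: near y=+1.5 between the legs, z of clip
m=(abs(L[...,1]-1)<1.5)&(L[...,2]>-1.5)&(L[...,2]<3)&(L[...,0]>10)&(L[...,0]<40);print('bow x',np.sort(L[m][:,0]).round(1)[[0,-1]] if m.sum() else None)
```

```text
[-2.41630645 -0.24676724 -0.03371088]
tray pos 7.78 123.9 32.29
0 0 0.1 -0.0025 0.0001 -0.0003 0
grip 0.14273408430602463 71.32312774658203 tcp [596.5  93.8  32.3] a -81.19 n 5778 tip x 66.0
22 neg y -25.0 -19.8 z 7.1 pos y [ 6.1 29.9]
30 neg y -25.1 -17.9 z 7.4 pos y [ 5.5 29.9]
40 neg y -25.4 -1.6 z 6.6 pos y [ 1.7 29.9]
50 neg y -25.0 -1.7 z 7.0 pos y [ 1.8 30. ]
57 neg y -8.2 -3.7 z 0.8 pos y [ 5.7 12.2]
62 neg y -8.1 -4.1 z 1.3 pos y [ 8.7 12.6]
post front tool x [17.9 20.1] 316
bow x [13.2 39.9]
```

Request:
{"name": "play_rows", "arguments": {"steps": "0 0 0 0 0 0 0.026;0 0 0 0 0 0 0.026;0 0 0 0 0 0 0.026;0 0 0 0 0 0 0.026"}}

```text
time: 52.12
eef_pos: [596.9, 93.8, 32.6]
ee_rot: [0.997, 0.077, 0.0, -0.0]
wrist_force: [-0.4, -0.3, -0.4]
gripper_width: 0.303
grasp_force: 0.0
```

Request:
{"name": "play_rows", "arguments": {"steps": "0 0 0 0 0 -0.01 0.026;0 0 0 0 0 -0.02 0.026;0 0 0 0 0 -0.05 0.026;0 0 0 0 0 -0.08 0.026;0 0 0 0 0 -0.118 0.026"}}

```text
time: 52.53
eef_pos: [595.9, 93.7, 151.3]
ee_rot: [0.997, 0.077, -0.001, -0.0]
wrist_force: [0.3, 0.1, -0.4]
gripper_width: 0.3
grasp_force: 0.0
```

Run:
```python
from h import *
c=load('o1');W=pts(c)
for u,v in[(80,265)]:
    q=W[v-35:v+35,u-25:u+25].reshape(-1,3);t=q[(q[:,2]>19)&(q[:,2]<28)];print(t.mean(0),len(t))
plan(318,272,150,-60,.045,start=(596.4,93.7,150,-81.2))
```

```text
[312.04538327 268.64712941  22.4750063 ] 246
0 0 -10.6 -0.1239 -0.1094 -0.0000 0.045
0 0 -10.6 -0.1017 -0.1303 -0.0000 0.045
```

Request:
{"name": "play_rows", "arguments": {"steps": "0 0 -5 -0.03 -0.027 0 0.045;0 0 -10.6 -0.06 -0.054 0 0.045;0 0 -10.6 -0.09 -0.081 0 0.045;0 0 -10.6 -0.124 -0.109 0 0.045;0 0 -10.6 -0.124 -0.109 0 0.045"}}

```text
time: 52.95
eef_pos: [453.1, 185.2, 151.4]
ee_rot: [0.985, 0.171, -0.0, -0.001]
wrist_force: [0.0, -1.4, 0.4]
gripper_width: 0.528
grasp_force: 0.0
```

Request:
{"name": "play_rows", "arguments": {"steps": "0 0 -5 -0.025 -0.032 0 0.045;0 0 -10.6 -0.05 -0.064 0 0.045;0 0 -10.6 -0.075 -0.096 0 0.045;0 0 -10.6 -0.102 -0.13 0 0.045;0 0 -10.6 -0.102 -0.13 0 0.045"}}

```text
time: 53.37
eef_pos: [314.1, 274.1, 151.9]
ee_rot: [0.965, 0.262, 0.001, -0.001]
wrist_force: [-0.5, 0.0, -0.0]
gripper_width: 0.522
grasp_force: 0.0
```

Request:
{"name": "play_rows", "arguments": {"steps": "0 0 0 0 0 0 0.04;0 0 0 0 0 0 0.04;0 0 0 0 0 0 0.04;0 0 0 0 0 0 0.04;0 0 0 0 0 0 0.04"}}

```text
time: 53.78
eef_pos: [318.9, 270.6, 150.4]
ee_rot: [0.966, 0.258, -0.0, 0.0]
wrist_force: [0.0, -0.8, 1.2]
gripper_width: 0.474
grasp_force: 0.0
```

Run:
```python
from h import *
print(cur()[0]);clip('k6')
```

```text
[318.85260927 270.61260028 150.42375068]
tab [310.5 271. ] ((310.496337890625, 270.96240234375), (14.099023818969727, 25.9118595123291), 70.3032455444336) ang -19.7 tip x 66.2 z 22.9 n 1413 373
25 [-10.0, -10.0, -9.0, -9.0, -8.0, -8.0, -8.0, -8.0, -7.0, -7.0, -7.0, -6.0, -6.0, 4.0, 4.0, 5.0, 5.0, 5.0, 6.0, 6.0, 6.0, 7.0, 7.0, 8.0, 8.0, 8.0, 8.0]
35 [-11.0, -10.0, -10.0, -10.0, -9.0, -9.0, -8.0, -8.0, -7.0, -7.0, -7.0, -6.0, -6.0, -6.0, -6.0, -5.0, 4.0, 4.0, 5.0, 5.0, 5.0, 6.0, 6.0, 7.0, 7.0, 7.0, 7.0, 8.0, 8.0, 8.0, 8.0]
45 [-7.0, -6.0, -6.0, -5.0, -5.0, -5.0, -4.0, -4.0, -3.0, -3.0, -3.0, -3.0, -2.0, -2.0, -2.0, -1.0, -1.0, -1.0, 3.0, 4.0, 4.0, 5.0, 5.0, 6.0, 6.0, 6.0, 7.0, 7.0, 7.0, 8.0, 8.0, 8.0]
55 [-12.0, -11.0, -11.0, -10.0, -10.0, -10.0, -9.0, -9.0, -8.0, -8.0, -8.0, -8.0, -7.0, -7.0, -7.0, -7.0, -6.0, -6.0, 4.0, 4.0, 5.0, 5.0, 5.0, 5.0, 6.0, 6.0, 6.0, 7.0, 7.0, 7.0, 7.0, 7.0, 8.0, 8.0]
62 [-11.0, -10.0, 3.0, 4.0, 5.0, 5.0, 5.0, 6.0, 6.0, 7.0, 7.0, 7.0, 7.0, 7.0]
```

Run:
```python
from h import *
plan(310.5,271,30,-109.7)
```

```text
0 0 24.8 -0.0035 -0.0022 0.0602 0.04
0 0 24.8 -0.0041 -0.0005 0.0602 0.04
```

Request:
{"name": "play_rows", "arguments": {"steps": "0 0 7 -0.0035 -0.002 0.02 0.04;0 0 14 -0.0035 -0.002 0.04 0.04;0 0 21 -0.0035 -0.002 0.06 0.04;0 0 24.8 -0.0035 -0.002 0.06 0.04;0 0 24.8 -0.0035 -0.002 0.06 0.04"}}

```text
time: 54.25
eef_pos: [313.7, 270.4, 89.1]
ee_rot: [0.999, 0.044, -0.001, 0.001]
wrist_force: [0.6, 0.4, 0.1]
gripper_width: 0.469
grasp_force: 0.0
```

Request:
{"name": "play_rows", "arguments": {"steps": "0 0 7 -0.004 -0.0005 0.01 0.04;0 0 14 -0.004 -0.0005 0.02 0.04;0 0 21 -0.004 -0.0005 0.04 0.04;0 0 24.8 -0.004 -0.0005 0.06 0.04;0 0 24.8 -0.004 -0.0005 0.06 0.04"}}

```text
time: 54.67
eef_pos: [308.7, 270.0, 27.7]
ee_rot: [0.985, -0.17, -0.002, 0.002]
wrist_force: [-0.7, -0.9, -0.2]
gripper_width: 0.465
grasp_force: 0.0
```

Request:
{"name": "play_rows", "arguments": {"steps": "0 0 0 0 0 0 0.04;0 0 0 0 0 0 0.04;0 0 0 0 0 0 0.04;0 0 0 0 0 0 0.04;0 0 0 0 0 0 0.04"}}

```text
time: 55.08
eef_pos: [310.5, 271.7, 31.3]
ee_rot: [0.985, -0.17, 0.001, -0.001]
wrist_force: [-0.7, 0.7, -0.3]
gripper_width: 0.466
grasp_force: 0.0
```

Run:
```python
from h import *
print(cur()[0]);plan(310.5,271,4.2,-109.7)
```

```text
[310.47962168 271.67722715  31.32791963]
0 0 0.2 0.0002 0.0006 0.0271 0.04
```

Request:
{"name": "play_rows", "arguments": {"steps": "0 0 0.2 0 0.0006 0.01 0.04;0 0 0.2 0 0.0006 0.02 0.04;0 0 0.2 0 0.0006 0.025 0.04;0 0 0.2 0 0.0006 0.0268 0.04;0 0 0.2 0 0.0006 0.0268 0.04"}}

```text
time: 55.5
eef_pos: [309.2, 270.3, 2.6]
ee_rot: [0.985, -0.172, -0.001, 0.001]
wrist_force: [-0.3, 0.0, 0.4]
gripper_width: 0.47
grasp_force: 0.0
```

Request:
{"name": "play_rows", "arguments": {"steps": "0 0 0 0 0 0 0.04;0 0 0 0 0 0 0.04;0 0 0 0 0 0 0.04"}}

```text
time: 55.75
eef_pos: [310.0, 270.9, 4.0]
ee_rot: [0.985, -0.172, 0.0, -0.0]
wrist_force: [0.6, -0.3, 0.7]
gripper_width: 0.469
grasp_force: 0.0
```

Request:
{"name": "play_rows", "arguments": {"steps": "0 0 0 0 0 0 0;0 0 0 0 0 0 0;0 0 0 0 0 0 0;0 0 0 0 0 0 0;0 0 0 0 0 0 0"}}

```text
time: 56.17
eef_pos: [310.1, 271.0, 4.1]
ee_rot: [0.985, -0.172, 0.0, -0.0]
wrist_force: [-1.5, -0.4, 5.2]
gripper_width: 0.137
grasp_force: 70.6
```

Request:
{"name": "play_rows", "arguments": {"steps": "0 0 0 0 0 0 0;0 0 0 0 0 0 0;0 0 0 0 0 -0.03 0;0 0 0 0 0 -0.07 0;0 0 0 0 0 -0.106 0"}}

```text
time: 56.58
eef_pos: [309.0, 270.2, 110.3]
ee_rot: [0.985, -0.172, -0.001, 0.001]
wrist_force: [1.2, 0.4, -0.0]
gripper_width: 0.142
grasp_force: 69.9
```

Run:
```python
from h import *
s=monitor.state();print(s['eef_pos'],s['gripper_width'])
q=tray(-60.9,-136);print(q);plan(*q,110,-81.25,0,start=(310.5,271.3,110,-109.7))
```

```text
[309.03966914 270.19937166 110.3495913 ] 0.1422812044254585
[ 568.09756453 -173.58147964]
0 0 -9.5 0.1308 0.1107 -0.0000 0
0 0 -9.5 0.1108 0.1307 -0.0000 0
0 0 -9.5 0.0878 0.1472 -0.0000 0
```

Request:
{"name": "play_rows", "arguments": {"steps": "0 0 -5 0.031 0.026 0 0;0 0 -9.5 0.062 0.052 0 0;0 0 -9.5 0.093 0.079 0 0;0 0 -9.5 0.131 0.111 0 0;0 0 -9.5 0.131 0.111 0 0"}}

```text
time: 57.0
eef_pos: [397.2, 117.6, 109.4]
ee_rot: [0.996, -0.092, 0.0, 0.001]
wrist_force: [-0.0, 0.3, -1.0]
gripper_width: 0.14
grasp_force: 69.9
```

Request:
{"name": "play_rows", "arguments": {"steps": "0 0 -5 0.026 0.031 0 0;0 0 -9.5 0.052 0.062 0 0;0 0 -9.5 0.08 0.093 0 0;0 0 -9.5 0.111 0.131 0 0;0 0 -9.5 0.111 0.131 0 0"}}

```text
time: 57.42
eef_pos: [482.8, -31.2, 109.1]
ee_rot: [1.0, -0.009, 0.0, 0.001]
wrist_force: [-0.3, -0.0, 0.3]
gripper_width: 0.138
grasp_force: 69.9
```

Request:
{"name": "play_rows", "arguments": {"steps": "0 0 -5 0.02 0.035 0 0;0 0 -9.5 0.04 0.07 0 0;0 0 -9.5 0.062 0.105 0 0;0 0 -9.5 0.088 0.147 0 0;0 0 -9.5 0.088 0.147 0 0"}}

```text
time: 57.83
eef_pos: [568.4, -179.3, 107.9]
ee_rot: [0.997, 0.074, -0.001, 0.0]
wrist_force: [0.1, 0.0, -0.5]
gripper_width: 0.14
grasp_force: 69.9
```

Request:
{"name": "play_rows", "arguments": {"steps": "0 0 0 0 0 0.02 0;0 0 0 0 0 0.04 0;0 0 0 0 0 0.04 0;0 0 0 0 0 0.04 0;0 0 0 0 0 0.04 0"}}

```text
time: 58.25
eef_pos: [567.6, -174.5, 70.6]
ee_rot: [0.997, 0.076, 0.0, 0.0]
wrist_force: [-0.3, 0.0, -0.1]
gripper_width: 0.143
grasp_force: 69.9
```

Request:
{"name": "play_rows", "arguments": {"steps": "0 0 0 0 0 0 0;0 0 0 0 0 0 0;0 0 0 0 0 0 0;0 0 0 0 0 0 0;0 0 0 0 0 0 0"}}

```text
time: 58.67
eef_pos: [567.4, -175.0, 70.0]
ee_rot: [0.997, 0.076, 0.0, 0.0]
wrist_force: [-0.0, 0.0, -0.5]
gripper_width: 0.138
grasp_force: 69.9
```

Run:
```python
from h import *
c,W=heldclip('k7');post(c,W,-130);tp(-60.9,-136,32.3)
```

```text
grip 0.14489803142458219 69.92377638816833 tcp [ 567.3 -175.    69.9] a -81.29 n 2040 tip x 66.1
22 neg y -8.2 -3.9 z 0.2 pos y [ 6.1 10.4]
30 neg y -8.0 -3.8 z 0.3 pos y [ 6.  10.8]
40 neg y -8.4 -3.8 z 0.3 pos y [2.4 9. ]
50 neg y -8.3 -3.7 z 0.5 pos y [2.3 8.9]
57 neg y -8.2 -3.7 z 0.4 pos y [ 6.3 12.6]
62 neg y -7.7 -4.1 z 1.2 pos y [ 9.2 12.6]
post tray ext 247 [[26.0, -141.9], [49.3, -118.5]]
post apex 549 [  37.6 -130.2] 57.0
bar ext [[18.5, -150.6], [58.2, -85.2]] 25.1
tray pos -61.86 -137.25 69.86
0 0 -0.0 0.0010 -0.0012 0.0376 0
```

Request:
{"name": "play_rows", "arguments": {"steps": "0 0 0 0 -0.001 0.015 0;0 0 0 0 -0.001 0.03 0;0 0 0 0 -0.001 0.0376 0;0 0 0 0 -0.001 0.0376 0;0 0 0 0 -0.001 0.0376 0"}}

```text
time: 59.13
eef_pos: [566.9, -173.9, 31.9]
ee_rot: [0.997, 0.076, -0.0, -0.0]
wrist_force: [-0.1, 0.6, -1.1]
gripper_width: 0.141
grasp_force: 69.9
```

Request:
{"name": "play_rows", "arguments": {"steps": "0 0 0 0 0 0 0;0 0 0 0 0 0 0;0 0 0 0 0 0 0;0 0 0 0 0 0 0;0 0 0 0 0 0 0"}}

```text
time: 59.55
eef_pos: [567.2, -174.0, 32.3]
ee_rot: [0.997, 0.076, 0.0, 0.0]
wrist_force: [0.9, -0.5, -0.1]
gripper_width: 0.143
grasp_force: 69.9
```

Run:
```python
from h import *
tp(-61.9,-136.25,32.3)
```

```text
tray pos -61.82 -136.31 32.34
0 0 -0.0 -0.0001 -0.0001 0.0000 0
```

Request:
{"name": "play_rows", "arguments": {"steps": "0 0 0 0.006 0 0 0;0 0 0 0.012 0 0 0;0 0 0 0.018 0 0 0;0 0 0 0.024 0 0 0;0 0 0 0.026 0 0 0"}}

```text
time: 59.97
eef_pos: [593.8, -169.7, 32.0]
ee_rot: [0.997, 0.076, 0.0, -0.0]
wrist_force: [-0.3, -1.1, -1.1]
gripper_width: 0.141
grasp_force: 69.9
```

Request:
{"name": "play_rows", "arguments": {"steps": "0 0 0 0.001 0 0 0;0 0 0 0.003 0 0 0;0 0 0 0.005 0 0 0;0 0 0 0.007 0 0 0;0 0 0 0.007 0 0 0"}}

```text
time: 60.38
eef_pos: [600.0, -168.9, 32.1]
ee_rot: [0.997, 0.076, 0.0, -0.0]
wrist_force: [0.3, -0.3, 0.1]
gripper_width: 0.141
grasp_force: 69.9
```

Run:
```python
from h import *
print(monitor.state()['wrist_force']);tp(-61.9+33,-136.25,32.3)
```

```text
[ 0.33914499 -0.27506497  0.06533977]
tray pos -28.69 -136.25 32.05
0 0 -0.0 -0.0002 0.0000 -0.0002 0
```

Request:
{"name": "play_rows", "arguments": {"steps": "0 0 0 0.005 0 0 0;0 0 0 0.01 0 0 0;0 0 0 0.014 0 0 0;0 0 0 0.018 0 0 0;0 0 0 0.022 0 0 0"}}

```text
time: 60.8
eef_pos: [621.7, -166.4, 31.8]
ee_rot: [0.997, 0.076, -0.0, 0.001]
wrist_force: [-1.3, -4.1, -0.2]
gripper_width: 0.14
grasp_force: 69.9
```

Request:
{"name": "play_rows", "arguments": {"steps": "0 0 0 0.003 0 0 0;0 0 0 0.006 0 0 0;0 0 0 0.009 0 0 0;0 0 0 0.012 0 0 0;0 0 0 0.013 0 0 0"}}

```text
time: 61.22
eef_pos: [634.9, -162.8, 32.0]
ee_rot: [0.997, 0.076, 0.0, -0.001]
wrist_force: [0.3, 0.2, -2.0]
gripper_width: 0.143
grasp_force: 69.9
```

Request:
{"name": "play_rows", "arguments": {"steps": "0 0 0 0 0 0 0;0 0 0 0 0 0 0;0 0 0 0 0 0 0;0 0 0 0.001 0 0 0;0 0 0 0.001 0 0 0"}}

```text
time: 61.63
eef_pos: [635.3, -163.4, 32.0]
ee_rot: [0.997, 0.076, 0.0, -0.0]
wrist_force: [0.8, 0.1, -0.3]
gripper_width: 0.138
grasp_force: 69.9
```

Run:
```python
from h import *
print(monitor.state()['wrist_force']);tp(8,-136.25,32.3)
```

```text
[ 0.84027184  0.14997986 -0.25440102]
tray pos 7.12 -136.18 32.02
0 0 -0.0 0.0009 0.0001 -0.0003 0
```

Request:
{"name": "play_rows", "arguments": {"steps": "0 0 0 0.0005 0 0 0;0 0 0 0.001 0 0 0;0 0 0 0.001 0 0 0;0 0 0 0.001 0 0 0"}}

```text
time: 61.97
eef_pos: [636.3, -163.4, 32.0]
ee_rot: [0.997, 0.076, 0.0, -0.0]
wrist_force: [-0.4, 0.5, -0.4]
gripper_width: 0.138
grasp_force: 69.9
```

Request:
{"name": "play_rows", "arguments": {"steps": "0 0 0 0.0005 0 0 0;0 0 0 0.001 0 0 0;0 0 0 0.001 0 0 0;0 0 0 0.001 0 0 0"}}

```text
time: 62.3
eef_pos: [637.2, -163.2, 31.9]
ee_rot: [0.997, 0.076, -0.0, -0.0]
wrist_force: [-0.5, 0.4, -1.0]
gripper_width: 0.138
grasp_force: 70.0
```

Request:
{"name": "play_rows", "arguments": {"steps": "0 0 0 0.0005 0 0 0;0 0 0 0.001 0 0 0;0 0 0 0.001 0 0 0;0 0 0 0.001 0 0 0"}}

```text
time: 62.63
eef_pos: [637.6, -163.2, 31.8]
ee_rot: [0.997, 0.076, -0.001, -0.0]
wrist_force: [-5.6, -1.5, 2.2]
gripper_width: 0.141
grasp_force: 70.2
```

Request:
{"name": "play_rows", "arguments": {"steps": "0 0 0 -0.0005 0 0 0;0 0 0 -0.0005 0 0 0.026;0 0 0 -0.0005 0 0 0.026;0 0 0 -0.0005 0 0 0.026;0 0 0 -0.0005 0 0 0.026"}}

```text
time: 63.05
eef_pos: [638.1, -163.1, 32.2]
ee_rot: [0.997, 0.076, 0.0, 0.0]
wrist_force: [0.6, -0.1, -0.5]
gripper_width: 0.308
grasp_force: 0.0
```

Request:
{"name": "play_rows", "arguments": {"steps": "0 0 0 0 0 -0.01 0.026;0 0 0 0 0 -0.02 0.026;0 0 0 0 0 -0.05 0.026;0 0 0 0 0 -0.08 0.026;0 0 0 0 0 -0.118 0.026"}}

```text
time: 63.47
eef_pos: [637.1, -162.9, 150.8]
ee_rot: [0.997, 0.076, -0.001, -0.0]
wrist_force: [0.6, 0.1, -0.7]
gripper_width: 0.304
grasp_force: 0.0
```

Request:
{"name": "play_rows", "arguments": {"steps": "0 0 0 -0.03 -0.03 0 0.026;0 0 0 -0.05 -0.06 0 0.026;0 0 0 -0.07 -0.09 0 0.026;0 0 0 -0.08 -0.12 0 0.026;0 0 0 -0.08 -0.14 0 0.026"}}

```text
time: 63.88
eef_pos: [536.0, -35.1, 151.9]
ee_rot: [0.997, 0.076, 0.001, -0.0]
wrist_force: [-0.6, -0.4, -0.3]
gripper_width: 0.304
grasp_force: 0.0
```

Request:
{"name": "play_rows", "arguments": {"steps": "0 0 0 0 0 0 0.026;0 0 0 0 0 0 0.026;0 0 0 0 0 0 0.026;0 0 0 0 0 0 0.026;0 0 0 0 0 0 0.026"}}

```text
time: 64.3
eef_pos: [537.8, -37.8, 150.0]
ee_rot: [0.997, 0.075, -0.0, 0.0]
wrist_force: [-0.6, -0.0, -1.4]
gripper_width: 0.306
grasp_force: 0.0
```

Run:
```python
from h import *
c=shot('wrist','f1');W=pts(c);print(cur()[0],monitor.state()['time']);Q=W.reshape(-1,3);r=np.radians(YAW);D=Q[:,:2]-O;L=np.c_[D@[np.cos(r),np.sin(r)],D@[-np.sin(r),np.cos(r)]]
for y in(130,-130): 
    post(c,W,y)
    m=(Q[:,2]>47)&(Q[:,2]<54)&(abs(L[:,0]-7)<20)&(abs(L[:,1]-y)<25);print('tab tray',L[m].mean(0).round(1),cv2.minAreaRect(L[m].astype(np.float32)))
for y in (81,27,-27,-81):
    m=(np.hypot(L[:,0],L[:,1]-y)<20)&(Q[:,2]>37)&(Q[:,2]<46);print('lug',y,m.sum(),L[m].mean(0).round(1))
a=cv2.resize(c['image'][0:300,100:540],(800,545),interpolation=cv2.INTER_CUBIC);cv2.imwrite('pics/f1c.png',a)
```

```text
[537.70565792 -37.71321287 149.94835346] 64.35
post tray ext 542 [[22.2, 113.6], [54.3, 137.0]]
post apex 235 [ 37.4 128.7] 56.7
bar ext [[8.7, 85.2], [58.8, 148.6]] 25.2
tab tray [ 10.1 123.2] ((10.554047584533691, 123.15281677246094), (34.214385986328125, 14.338241577148438), 6.9029927253723145)
post tray ext 385 [[21.4, -141.6], [54.0, -118.1]]
post apex 241 [  37.8 -129.2] 56.8
bar ext [[8.8, -150.6], [63.4, -85.3]] 25.2
tab tray [   8.8 -135.5] ((11.186503410339355, -135.6907958984375), (14.399508476257324, 31.191022872924805), 88.91578674316406)
lug 81 331 [ 1.7 80.5]
lug 27 317 [-0.8 26.8]
lug -27 320 [ -1. -27.]
lug -81 332 [ -2.6 -82.4]
```

View pics/f1c.png

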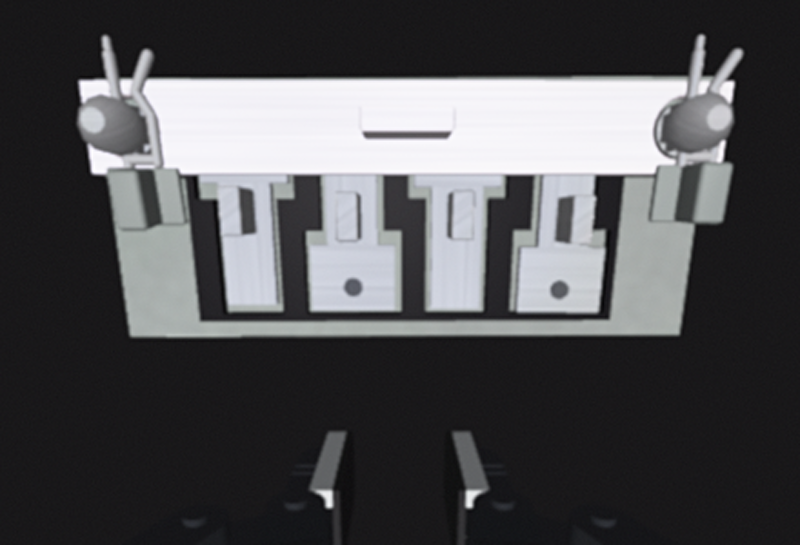

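Both clips are through and home: the legs emerge beyond the posts at (105,45) and (700,45), and each sprung leg is round its post. The bar is level on both shoulders, and all four brackets are flat.

```bash
python3 -c "
from cell import env
print(env.hand_in())"
```

```text
the job is handed in; nothing more can be done
None
```

The kit tray is packed and handed in at 64 s of the 208 s allowed: all four brackets are flat in their own compartments, the bar is back on both shoulders, and both clips are fully home with their sprung legs round the posts. The hand-in returned no verdict, so this rests on my last camera view and measurements.

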